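# Load the softener tray and lock the flow setting

## Robot

A 7-joint arm with a two-finger parallel gripper is mounted at the origin on the work surface. World frame = base frame: x ahead of the robot, y to its left, z up, the work surface at z = 0. Lengths are in m, angles in rad, forces in N, time in s.
With the tool pointing down it reaches from about 0.4 to 0.875 m from the base axis. Payload 19.3 kg.
Tool frame: the origin (TCP) lies at the very end of the fingers, on their centre line; the grasp point (between the pads) lies 19 mm behind it; z points along the fingers, y is the line along which they close (so a half turn about z gives the same grasp; the last joint's range is limited). The gripper opens to 85 mm and grips with 20 to 120 N. Pads are 22 mm wide; open, the fingers measure 114 mm over their backs; the gripper's body (76 mm by 85 mm) begins 54 mm behind the grasp point. The pads swing forward as they close: fully open they stand 13 mm farther back than shut.
Start: joints at [-1.229, 0.521, -0.036, 1.599, 0.021, 1.021, -0.113], TCP at [0.25, 0.573, 0.231] pointing down, gripper open.
Joint ranges: [-2.91, 2.91], [-0.3, 2.13], [-1.5, 1.42], [0.17, 2.43], [-1.26, 4.41], [0.16, 1.93], [-2.52, 2.52]. Speed limits (rad/s): [1.89, 1.89, 2.39, 2.39, 3.01, 3.01, 3.01].

## Interface

Orientations are given as [roll, pitch, yaw] about the fixed x, y, z axes, in that order (R = Rz(yaw) Ry(pitch) Rx(roll)).
In Python, from workcell import monitor, optics, workorder gives the robot as it stands.
- The arm moves only by the tool apply_moves, never from a script. Its arguments are lists of equal length, an entry for each row: "linear": the shift along the tool's x, y, z each as a share of 0.1 m, from -1 to 1, a list of three; "delta_rot": the turn, a rotation vector about the tool's x, y, z each as a share of 120 degrees, from -1 to 1, a list of three. A call has exactly 5 rows; each row is the pose to reach, as a shift and turn from the pose commanded when the call began, along the tool's axes at that moment; what a row does not reach only later rows make up. A row lasts 1/12 s, in which the tool goes at most 41.7 mm and 7.16 degrees, less where a joint would pass 70% of its speed; a pose out of reach is approached as far as the arm can. A call with a number of a shift or a turn outside -1 to 1 is refused whole. A call with a gripper value outside its range is refused whole. "gripper" is the opening, from -1 (shut) to 1 (fully open), set as the call begins (left out, the last holds). The fingers move at their own pace and stop on an object; "force" is the grip in N (left out, the last holds). Time passes only in rows, so rows that repeat a pose let the fingers close, or fill a call up. It gives the time, the measured TCP pose, the force, the opening and the grip force at its end, in the units of the state.
- monitor.observe(): the state, without advancing time (a new reading comes with each control period).
- optics.grab_frame(name): name is "scene" or "top"; returns (picture, depth): 420x560x3 uint8, red, green, blue; 420x560 float32, m along the optical axis (not along the pixel's ray), 0 where there is no reading.
- optics.camera_info(name): a dict with "fx", "fy", "cx", "cy" (pixels), "D" ([k1, k2, p1, p2, k3] as OpenCV has them; the pictures are not rectified), "rvec" (rotation vector, rad) and "tvec" (3), from world to camera coordinates, as OpenCV has them. Camera axes: x right, y down, z forward; pixel columns grow to the right and rows downward; lengths in m; the calibration is good to about 2 mm. A picture is of the moment at which its call begins. camera_info takes no time and is no camera call.
- workorder.job_done(): hands the job in; it is judged then, once.
The state is a dict: "clock": time; "qpos": joint angles; "qd": joint speeds; "joint_efforts": joint torques, N m; "position": TCP position; "tool_rot": TCP orientation; "force": force on the tool from outside, world axes, zero at the start; "moment": the same for the moment, N m; "grip_width": finger opening in m; "finger_force": force on a finger pad.
Only numpy, scipy, OpenCV 4.12 (cv2) and the standard library are available. Lean on these libraries where they do the work, as an engineer would, in place of code of your own. Each camera call takes 0.05 s, during which the arm holds its last target. There are 200 camera calls.

## Task

Get the softener dosing station ready: lift the top tray straight off the nested pile without disturbing the trays below, set it squarely on the middle of the drip stand, lined up with it, and put every softener block there is on the floor of its compartments, the same way up as on the shelf. Only then slide the yellow lock cover back clear of the dial, turn the knob until its white pointer is on the red mark, and slide the cover fully home over the knob again. Leave the other things on the shelf where they are.

Things in the scene. Friction and masses are not known exactly. Their poses are not given: they have to be found in the camera images.
- tray_top: Top tray of the pile, the one to use; blue, grey floor, loose, 170 (x) x 150 (y) x 38 mm, 250 g. Origin: centre of underside, z up. Two skids 0-8 mm (at y = +-62 mm), floor 8-13, walls (5 mm thick) 13-38. White grip bar, 16 mm thick, along x in the middle, height 13-38; beside it two compartments 160 x 62 mm. Piled, its skids sit 8 mm deep in the tray below, 3.5 mm play; origin 60 mm up.
- tray_middle: Second tray of the pile, same as the top one, loose, origin 30 mm above the shelf; it stays.
- tray_bottom: Lowest tray of the pile, same as the top one, loose, on the shelf; it stays.
- stand: Fixed drip stand: dark steel slab 200 (x) x 180 mm (y) with a flat black rubber top 180 x 160 mm, 30 mm high in all. Origin: centre of its underside, z up. A tray on it has its origin 30 mm above this origin and its x along this x, either way round.
- block1: Softener block, white with green band, 70 (x) x 40 (y) x 44 mm (z) high, about 150 g, loose, at first on the shelf. Origin: centre of underside, z up. 2 to 4 are there; an absent one is None from the start. In the tray it stands as on the shelf, length along the tray's x, two end to end in each compartment; its origin is then 13 mm above the tray's.
- block2: Softener block, white with green band, 70 (x) x 40 (y) x 44 mm (z) high, about 150 g, loose, at first on the shelf. Origin: centre of underside, z up. 2 to 4 are there; an absent one is None from the start. In the tray it stands as on the shelf, length along the tray's x, two end to end in each compartment; its origin is then 13 mm above the tray's.
- block3: Softener block, white with green band, 70 (x) x 40 (y) x 44 mm (z) high, about 150 g, loose, at first on the shelf. Origin: centre of underside, z up. 2 to 4 are there; an absent one is None from the start. In the tray it stands as on the shelf, length along the tray's x, two end to end in each compartment; its origin is then 13 mm above the tray's.
- block4: Softener block, white with green band, 70 (x) x 40 (y) x 44 mm (z) high, about 150 g, loose, at first on the shelf. Origin: centre of underside, z up. 2 to 4 are there; an absent one is None from the start. In the tray it stands as on the shelf, length along the tray's x, two end to end in each compartment; its origin is then 13 mm above the tray's.
- dosing: Fixed dosing unit: white housing 120 mm (x) by 250 mm (y) by 50 mm high; origin: centre of its underside, z up. The knob's vertical axis is at (0, -60) mm in this frame, on a grey dial of 98 mm diameter on the top. The yellow lock cover slides along the unit's y on the top.
- knob (a joint): Knob angle, rad, 0 to 3.2, growing clockwise seen from above; friction 0.05 N m, stays where left. It must be turned clockwise by 0.5 to 2.6 rad. Black disc (radius 29 mm, 53 to 63 mm above the shelf) with an upright grip bar 56 mm long, 14 mm thick, 63 to 93 mm above the shelf.
- knob_grip (a point): Centre of the knob's grip bar, on the knob's axis, 78 mm above the shelf; its x axis runs along the bar towards the pointer, z up.
- pointer (a point): Tip of the knob's white pointer, 37 mm from the knob's axis, 59 mm above the shelf, turning with the knob.
- red_mark (a point): Red mark on the dial, a tab 12 mm wide, 14 mm long radially. This point is on its centre line, as high and as far from the knob axis (37 mm) as the pointer tip: the two points meet when the knob is set. Its angle on the dial differs from start to start.
- lock (a joint): Position of the lock cover, m: 0 = fully back, clear of the knob, 0.12 = fully home over the knob (end stops at both); it grows as the cover slides along the unit's -y. At the start it covers the knob partly. Friction about 2 N, stays where it is left.
- lock_grip (a point): Centre of the black grip fin on the cover, 120 mm above the shelf. Fin: 60 mm along x, 14 mm thick along y (sliding direction), 107 to 133 mm above the shelf; axes as the unit. Yellow cover: 110 (x) x 90 mm (y), its roof 107 mm above the shelf, open at both y ends.
- spray_bottle: Bystander: teal spray bottle, 72 mm diameter, 205 mm high; origin at its foot's centre.
- canister: Bystander: clear acrylic canister with wooden lid, 86 mm diameter, 138 mm high; origin at its foot's centre.
- peg_box: Bystander: small wooden peg box, 116 by 86 mm, 57 mm high; origin at its underside's centre.
- dryer_ball_center (a point): Bystander: centre of the orange silicone dryer ball, 68 mm diameter, in a low white ring dish.
Things that resemble listed ones, but are neither listed nor needed, are in the scene too. What is shaped like the block3 but black or orange is not meant.

How it is judged:
On the way, in this order (a step that is already met when the one before it is completed fails the run):
1. the top tray stands squarely on the drip stand, let go (x of tray_top in the frame of stand between -0.02 and 0.02 m and y of tray_top in the frame of stand between -0.02 and 0.02 m and z of tray_top in the frame of stand between 0.024 and 0.036 m and angle between the x axis of tray_top and the x axis of stand, either way round below 0.2 rad and angle between tray_top's own z axis and vertical below 0.06 rad and contact force between the fingers and tray_top below 0.3 N), for 0.3 s.
2. every block stands on the floor of the tray, let go, the tray on the stand (x of tray_top in the frame of stand between -0.02 and 0.02 m and y of tray_top in the frame of stand between -0.02 and 0.02 m and z of tray_top in the frame of stand between 0.024 and 0.036 m and angle between the x axis of tray_top and the x axis of stand, either way round below 0.2 rad and angle between tray_top's own z axis and vertical below 0.06 rad and x of block1 in the frame of tray_top between -0.085 and 0.085 m and y of block1 in the frame of tray_top between -0.075 and 0.075 m and z of block1 in the frame of tray_top between 0.006 and 0.021 m and angle between each of block1, block2, block3, block4's own z axis and vertical below 0.15 rad and x of block2 in the frame of tray_top between -0.085 and 0.085 m and y of block2 in the frame of tray_top between -0.075 and 0.075 m and z of block2 in the frame of tray_top between 0.006 and 0.021 m and x of block3 in the frame of tray_top between -0.085 and 0.085 m and y of block3 in the frame of tray_top between -0.075 and 0.075 m and z of block3 in the frame of tray_top between 0.006 and 0.021 m and x of block4 in the frame of tray_top between -0.085 and 0.085 m and y of block4 in the frame of tray_top between -0.075 and 0.075 m and z of block4 in the frame of tray_top between 0.006 and 0.021 m and contact force between the fingers and block1 below 0.3 N and contact force between the fingers and block2 below 0.3 N and contact force between the fingers and block3 below 0.3 N and contact force between the fingers and block4 below 0.3 N), for 0.3 s.
3. the knob's pointer is on the red mark with the lock cover back (distance between pointer and red_mark below 0.006 m and value of joint lock below 0.03 m), for 0.3 s.
4. the lock cover is fully home over the knob, the pointer on the mark (distance between pointer and red_mark below 0.006 m and value of joint lock above 0.113 m), for 0.3 s.
At the end, for the whole second after the job is handed in: Top tray level on the stand, within 20 mm of its middle each way and 0.2 rad of its direction (either way round); every block present upright on the floor of the tray; pointer tip within 6 mm of the red mark point; lock cover at 113 mm or more of 120 mm; all at rest (all of step 4 and x of tray_top in the frame of stand between -0.02 and 0.02 m and y of tray_top in the frame of stand between -0.02 and 0.02 m and z of tray_top in the frame of stand between 0.024 and 0.036 m and angle between the x axis of tray_top and the x axis of stand, either way round below 0.2 rad and angle between tray_top's own z axis and vertical below 0.06 rad and x of block1 in the frame of tray_top between -0.085 and 0.085 m and y of block1 in the frame of tray_top between -0.075 and 0.075 m and z of block1 in the frame of tray_top between 0.006 and 0.021 m and angle between each of block1, block2, block3, block4's own z axis and vertical below 0.15 rad and x of block2 in the frame of tray_top between -0.085 and 0.085 m and y of block2 in the frame of tray_top between -0.075 and 0.075 m and z of block2 in the frame of tray_top between 0.006 and 0.021 m and x of block3 in the frame of tray_top between -0.085 and 0.085 m and y of block3 in the frame of tray_top between -0.075 and 0.075 m and z of block3 in the frame of tray_top between 0.006 and 0.021 m and x of block4 in the frame of tray_top between -0.085 and 0.085 m and y of block4 in the frame of tray_top between -0.075 and 0.075 m and z of block4 in the frame of tray_top between 0.006 and 0.021 m and linear speed of each of tray_top, block1, block2, block3, block4 below 0.03 m/s); the robot touches nothing.
It fails at once if a tray below the top one is shifted by more than 30 mm (distance of any of tray_middle, tray_bottom from where it was at the start of the episode above 0.03 m).
It fails at once if a bystander is shifted by more than 30 mm (distance of any of spray_bottle, canister, peg_box, dryer_ball_center from where it was at the start of the episode above 0.03 m).
Of block1, block2, block3, block4 only 2 to 4 are there at a start; the rules pass over those that are not, and their reading is None.
At some moment in a run one of block1, block2, block3, block4 may be knocked a few centimetres aside while the robot is not near it.
It also fails if it takes over 210 s, if anything falls off the work surface, if the arm or the gripper's body presses on something with over 40 N, if the wrist force passes 120 N, or if a joint passes its speed limit or range.

## Working session

There is one attempt and no reset: what is moved stays moved. The work goes in short steps, Python scripts to look and compute and a tool call to move; the robot and the scene stay as the last step left them, time stands still between calls to the robot, and variables do not carry over. Pictures are saved under pics/ and viewed, at most 14 in all, crops included, and the job is handed in when it is done.

Besides the shell and the picture viewer there is one more tool, called as name(argument=value, ...) on one line, values as JSON. apply_moves: Moves the arm, as the interface text tells. Its arguments: {"type":"object","properties":{"linear":{"type":"array"},"delta_rot":{"type":"array"},"gripper":{"type":"number"},"force":{"type":"number"}},"required":["linear","delta_rot"]}

```bash
mkdir -p pics; ls
python3 - <<'E'
from workcell import monitor, optics
import cv2,numpy as np
print(monitor.observe())
for n in ("scene","top"):
    p,d=optics.grab_frame(n); np.savez(f"pics/{n}0.npz",p=p,d=d)
    cv2.imwrite(f"pics/{n}0.png",p[...,::-1]); print(optics.camera_info(n))
E
```

```text
pics
{'clock': 0.0, 'qpos': array([-1.22923857,  0.52200614, -0.03630837,  1.5999607 ,  0.02121767,
        1.02113494, -0.11281809]), 'qd': array([-0.00017756, -0.00028639, -0.00086866, -0.00022507, -0.00096785,
       -0.00021534, -0.00072601]), 'joint_efforts': array([ 1.80299146e-03, -9.27112269e+01,  1.98093005e+00, -3.69923294e+01,
        1.79031532e-02,  8.34442209e-03,  6.70272311e-05]), 'position': array([0.250056  , 0.57244324, 0.2307478 ]), 'tool_rot': array([-3.14047378e+00,  1.05031469e-04,  2.72979877e+00]), 'force': array([-0.68159179,  0.84204412,  1.12398614]), 'moment': array([ 0.00448643, -0.06655007,  0.01747411]), 'finger_force': 0.0, 'grip_width': 0.08558671330786516}
{'fx': 423.29098541187955, 'fy': 423.29098541187955, 'cx': 275.42141008066426, 'cy': 210.74816154454587, 'D': array([0.01183999, 0.        , 0.        , 0.        , 0.        ]), 'rvec': array([ 2.16482592,  1.01420204, -0.39878888]), 'tvec': array([-0.29048986, -0.23679179,  1.48735146])}
{'fx': 488.22141941562614, 'fy': 488.22141941562614, 'cx': 287.4177822488258, 'cy': 200.09637394760662, 'D': array([-0.0055334,  0.       ,  0.       ,  0.       ,  0.       ]), 'rvec': array([ 2.18627134, -2.21402681,  0.05951351]), 'tvec': array([-0.04232668,  0.53094235,  1.44039657])}
```

View pics/top0.png

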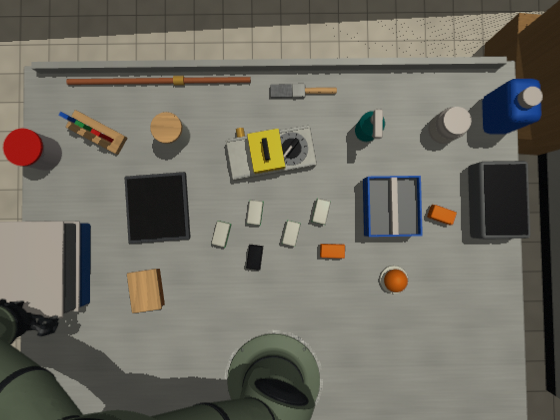

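View pics/scene0.png

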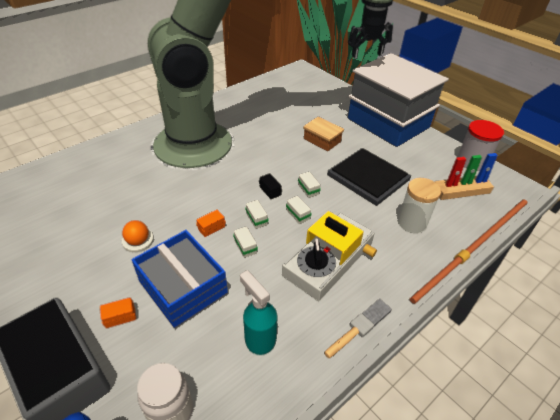

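The top view shows four white blocks at (221,234), (255,212), (290,233) and (320,211). The tray pile is at (393,207) and the dosing unit at (270,152). There are two stand candidates: the flat slab at (157,208) and the taller dark box at (498,200). I'll check both with depth and one enlarged crop.

```bash
cat > h.py <<'E'
import numpy as np,cv2
from workcell import monitor,optics
from scipy.spatial.transform import Rotation as R
def cam(n):
    c=optics.camera_info(n); K=np.array([[c['fx'],0,c['cx']],[0,c['fy'],c['cy']],[0,0,1]])
    return K,c['D'],cv2.Rodrigues(c['rvec'])[0],c['tvec']
def cloud(n,d):
    "world xyz for each pixel"
    K,D,Rm,t=cam(n); v,u=np.mgrid[:d.shape[0],:d.shape[1]]
    uv=np.stack([u,v],-1).reshape(-1,1,2).astype(np.float32)
    q=cv2.undistortPoints(uv,K,D)[:,0]
    P=np.c_[q,np.ones(len(q))]*d.reshape(-1,1)
    return ((P-t)@Rm).reshape(*d.shape,3)
def proj(n,p):
    K,D,Rm,t=cam(n); return cv2.projectPoints(np.atleast_2d(np.float64(p)),Rm,t,K,D)[0][:,0]
def rect(W,m):
    "min area rect of masked world xy: centre, (long,short), yaw of long axis deg"
    c,(a,b),th=cv2.minAreaRect((W[m][:,:2]*1000).astype(np.float32))
    if a<b:a,b,th=b,a,th+90
    return np.round(c,1),round(a,1),round(b,1),round((th+90)%180-90,1)
def grab(n):
    p,d=optics.grab_frame(n); return p,cv2.cvtColor(p,cv2.COLOR_RGB2HSV),d,cloud(n,d)
def box(m,u0,u1,v0,v1):
    k=np.zeros_like(m);k[v0:v1,u0:u1]=m[v0:v1,u0:u1];return k
E
python3 - <<'E'
from h import *
f=np.load('pics/top0.npz');p,d=f['p'],f['d'];W=cloud('top',d);z=W[...,2]*1000
for u,v in [(157,208),(498,200),(221,234),(255,212),(290,233),(320,211),(255,257),(393,207),(375,207),(295,150),(200,300)]:
    print(u,v,np.round(W[v,u]*1000))
for u,v in [(221,234),(255,212),(290,233),(320,211)]:
    print('blk',rect(W,box((z>38)&(z<50),u-17,u+17,v-18,v+18)))
print('stand',rect(W,box((z>22)&(z<36),115,200,162,255)))
print('dark2',rect(W,box((z>20)&(z<100),455,540,150,250)),np.percentile(z[165:235,475:525],[5,50,95]))
print('tray',rect(W,box((z>90)&(z<105),350,435,165,250)))
hsv=cv2.cvtColor(p,cv2.COLOR_RGB2HSV)
bar=(hsv[...,1]<40)&(hsv[...,2]>120)&(z>90)&(z<105)
print('bar',rect(W,box(bar,385,403,180,233)))
yel=(hsv[...,0]>22)&(hsv[...,0]<35)&(hsv[...,1]>150)
print('roof',rect(W,box(yel&(z>100)&(z<112),240,292,122,180)))
print('fin',rect(W,box((z>122)&(z<140),240,292,122,180)))
print('house',rect(W,box((z>40)&(z<60),215,325,110,190)))
print('housez',np.median(z[box((z>40)&(z<60),215,325,110,190)]))
a=cv2.resize(p[110:270,110:340],None,fx=3.4,fy=3.4,interpolation=cv2.INTER_CUBIC)
cv2.imwrite('pics/c1.png',a[...,::-1])
E
```

```text
157 208 [511. 334.  30.]
498 200 [ 519. -637.  107.]
221 234 [433. 145.  46.]
255 212 [495.  46.  46.]
290 233 [433. -55.  48.]
320 211 [ 496. -143.   45.]
255 257 [365.  47.  46.]
393 207 [ 503. -343.  104.]
375 207 [ 505. -298.   73.]
295 150 [673. -72.  62.]
200 300 [236. 215.  -5.]
blk (array([433. , 147.7]), 69.7, 40.1, -14.6)
blk (array([494.4,  47.7]), 69.5, 39.7, -7.5)
blk (array([431.7, -57.6]), 69.1, 39.5, -14.7)
blk (array([ 494.7, -146. ]), 69.5, 39.7, -14.5)
stand (array([512.8, 337.5]), 198.8, 179.2, 3.7)
dark2 (array([ 520.3, -633.2]), 220.2, 196.5, 0.7) [ 72.74020615 100.76382156 106.07772189]
tray (array([ 506.3, -348.7]), 169.7, 152.7, -0.4)
bar (array([ 506.3, -349.1]), 146.5, 17.7, -0.2)
roof (array([666.8,  10.5]), 110.6, 89.3, 9.4)
fin (array([666.5,  10.4]), 60.1, 13.7, 9.8)
house (array([ 6.804e+02, -2.000e-01]), 250.4, 145.9, -81.1)
housez 50.36630498595108
```

View pics/c1.png

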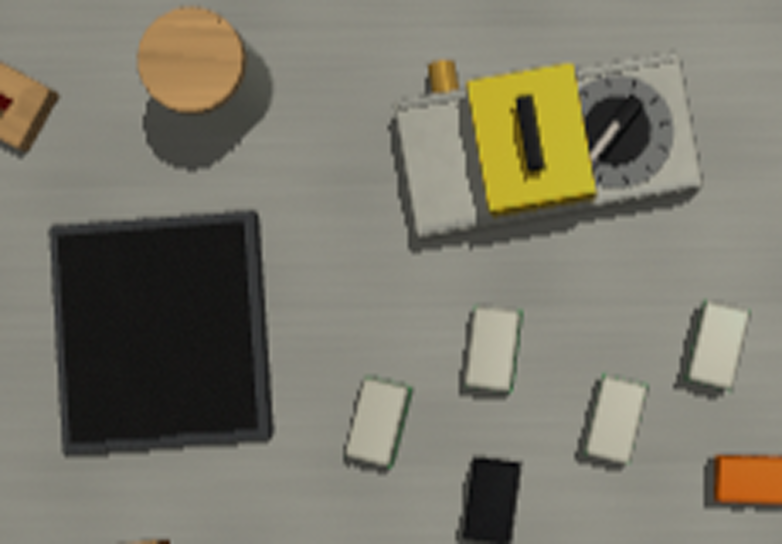

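The crop and depth settle the candidates:
- **Stand:** the slab at (157,208), 30 mm high and 199x179 mm. The box at (498,200) is 107 mm high, so it isn't the stand.
- **Blocks:** the four white ones with green edges. The black (255,257) and orange ones aren't meant.
- **Tray pile:** at (393,207). That is the only pile with a white bar.

Next I move towards the pile.

apply_moves(linear=[[-0.2,-0.04,0],[-0.4,-0.08,0],[-0.6,-0.11,0],[-0.8,-0.15,0],[-1,-0.19,0]], delta_rot=[[0,0,0],[0,0,0],[0,0,0],[0,0,0],[0,0,0]], gripper=1, force=60)

```text
clock: 0.52
position: [0.3349, 0.5146, 0.231]
tool_rot: [-3.141, -0.0, 2.73]
force: [0.4, 0.3, -0.6]
grip_width: 0.0853
finger_force: 0.0
```

apply_moves(linear=[[-0.2,-0.04,0],[-0.4,-0.08,0],[-0.6,-0.11,0],[-0.8,-0.15,0],[-1,-0.19,0]], delta_rot=[[0,0,0],[0,0,0],[0,0,0],[0,0,0],[0,0,0]])

```text
clock: 0.93
position: [0.4189, 0.4571, 0.231]
tool_rot: [-3.141, -0.0, 2.73]
force: [-0.3, 0.7, 0.1]
grip_width: 0.0855
finger_force: 0.0
```

apply_moves(linear=[[-0.2,-0.04,0],[-0.4,-0.08,0],[-0.6,-0.11,0],[-0.8,-0.15,0],[-1,-0.19,0]], delta_rot=[[0,0,0],[0,0,0],[0,0,0],[0,0,0],[0,0,0]])

```text
clock: 1.35
position: [0.5029, 0.3997, 0.231]
tool_rot: [-3.141, -0.0, 2.73]
force: [-0.2, 0.8, 0.1]
grip_width: 0.0856
finger_force: 0.0
```

apply_moves(linear=[[-0.09,-0.2,0],[-0.17,-0.4,0],[-0.26,-0.6,0],[-0.34,-0.8,0],[-0.43,-1,0]], delta_rot=[[0,0,0],[0,0,0],[0,0,0],[0,0,0],[0,0,0]])

```text
clock: 1.77
position: [0.5013, 0.2905, 0.231]
tool_rot: [-3.141, -0.0, 2.73]
force: [0.2, -0.3, 0.7]
grip_width: 0.0855
finger_force: 0.0
```

apply_moves(linear=[[-0.09,-0.2,0],[-0.17,-0.4,0],[-0.26,-0.6,0],[-0.34,-0.8,0],[-0.43,-1,0]], delta_rot=[[0,0,0],[0,0,0],[0,0,0],[0,0,0],[0,0,0]])

```text
clock: 2.18
position: [0.5006, 0.1817, 0.2311]
tool_rot: [-3.141, -0.0, 2.73]
force: [-0.1, 0.2, -0.2]
grip_width: 0.0854
finger_force: 0.0
```

apply_moves(linear=[[-0.09,-0.2,0],[-0.17,-0.4,0],[-0.26,-0.6,0],[-0.34,-0.8,0],[-0.43,-1,0]], delta_rot=[[0,0,0],[0,0,0],[0,0,0],[0,0,0],[0,0,0]])

```text
clock: 2.6
position: [0.5, 0.0728, 0.2312]
tool_rot: [-3.141, -0.0, 2.73]
force: [1.1, -0.7, 0.2]
grip_width: 0.0857
finger_force: 0.0
```

apply_moves(linear=[[-0.09,-0.2,0],[-0.17,-0.4,0],[-0.26,-0.6,0],[-0.34,-0.8,0],[-0.43,-1,0]], delta_rot=[[0,0,0],[0,0,0],[0,0,0],[0,0,0],[0,0,0]])

```text
clock: 3.02
position: [0.4994, -0.036, 0.2312]
tool_rot: [-3.141, -0.0, 2.73]
force: [0.3, 0.5, -0.5]
grip_width: 0.0852
finger_force: 0.0
```

apply_moves(linear=[[0,0,0],[0,0,0],[0,0,0],[0,0,0],[0,0,0]], delta_rot=[[0,0,0.05],[0,0,0.1],[0,0,0.15],[0,0,0.2],[0,0,0.26]])

```text
clock: 3.43
position: [0.4996, -0.0351, 0.2311]
tool_rot: [-3.141, -0.0, 2.181]
force: [0.5, 0.1, -0.4]
grip_width: 0.0858
finger_force: 0.0
```

apply_moves(linear=[[0,0,0],[0,0,0],[0,0,0],[0,0,0],[0,0,0]], delta_rot=[[0,0,0.05],[0,0,0.1],[0,0,0.15],[0,0,0.2],[0,0,0.26]])

```text
clock: 3.85
position: [0.4996, -0.035, 0.2311]
tool_rot: [-3.141, 0.0, 1.637]
force: [0.9, -0.4, -0.9]
grip_width: 0.0855
finger_force: 0.0
```

apply_moves(linear=[[0,0,0],[0,0,0],[0,0,0],[0,0,0],[0,0,0]], delta_rot=[[0,0,0.05],[0,0,0.1],[0,0,0.15],[0,0,0.2],[0,0,0.26]])

```text
clock: 4.27
position: [0.4997, -0.035, 0.2312]
tool_rot: [-3.141, 0.0, 1.093]
force: [-0.6, -0.1, 0.6]
grip_width: 0.0854
finger_force: 0.0
```

apply_moves(linear=[[0,0,0],[0,0,0],[0,0,0],[0,0,0],[0,0,0]], delta_rot=[[0,0,0.05],[0,0,0.1],[0,0,0.15],[0,0,0.2],[0,0,0.26]])

```text
clock: 4.68
position: [0.4997, -0.035, 0.2312]
tool_rot: [-3.141, 0.0, 0.55]
force: [0.9, -0.1, -0.3]
grip_width: 0.0856
finger_force: 0.0
```

apply_moves(linear=[[0,0,0],[0,0,0],[0,0,0],[0,0,0],[0,0,0]], delta_rot=[[0,0,0.05],[0,0,0.1],[0,0,0.15],[0,0,0.2],[0,0,0.26]])

```text
clock: 5.1
position: [0.4997, -0.0349, 0.2312]
tool_rot: [-3.142, 0.0, 0.006]
force: [0.4, 0.1, -0.5]
grip_width: 0.0852
finger_force: 0.0
```

apply_moves(linear=[[0.01,0.2,0],[0.02,0.4,0],[0.03,0.6,0],[0.05,0.8,0],[0.07,1,0]], delta_rot=[[0,0,0.005],[0,0,0.005],[0,0,0.005],[0,0,0.005],[0,0,0.005]])

```text
clock: 5.52
position: [0.5077, -0.1357, 0.2312]
tool_rot: [-3.141, 0.0, 0.0]
force: [0.0, -0.2, 0.3]
grip_width: 0.0855
finger_force: 0.0
```

apply_moves(linear=[[0,0.2,0],[0,0.4,0],[0,0.6,0],[0,0.8,0],[0,1,0]], delta_rot=[[0,0,0],[0,0,0],[0,0,0],[0,0,0],[0,0,0]])

```text
clock: 5.93
position: [0.5076, -0.2358, 0.2311]
tool_rot: [-3.141, 0.0, 0.0]
force: [-0.1, -0.3, -0.1]
grip_width: 0.0854
finger_force: 0.0
```

apply_moves(linear=[[0,0.2,0],[0,0.4,0],[0,0.6,0],[0,0.8,0],[0,1,0]], delta_rot=[[0,0,0],[0,0,0],[0,0,0],[0,0,0],[0,0,0]])

```text
clock: 6.35
position: [0.5076, -0.3357, 0.231]
tool_rot: [-3.141, 0.0, 0.0]
force: [0.4, 0.2, -0.4]
grip_width: 0.0854
finger_force: 0.0
```

apply_moves(linear=[[0,0.14,0.2],[0,0.14,0.4],[0,0.14,0.6],[0,0.14,0.8],[0,0.14,1]], delta_rot=[[0,0,0],[0,0,0],[0,0,0],[0,0,0],[0,0,0]])

```text
clock: 6.77
position: [0.5076, -0.3488, 0.13]
tool_rot: [-3.141, 0.001, -0.0]
force: [0.6, -0.5, 0.7]
grip_width: 0.0856
finger_force: 0.0
```

Run:
```python
from h import *
s=monitor.observe();print(s['position'],s['tool_rot'],s['qpos'])
f=np.load('pics/top0.npz');p,d=f['p'],f['d'];W=cloud('top',d);z=W[...,2]*1000
hsv=cv2.cvtColor(p,cv2.COLOR_RGB2HSV)
m=box((hsv[...,1]<40)&(hsv[...,2]>150)&(z>85),385,403,180,233);print('bar z',np.median(z[m]),m.sum())
print('rubber z',np.median(z[195:225,145:170]),'table',np.median(z[270:300,200:230]))
print('floor z',np.median(z[195:220,372:384]))
p,hsv,d,W=grab('scene');cv2.imwrite('pics/s1.png',cv2.resize(p[180:330,90:330],None,fx=3,fy=3)[...,::-1])
```

```text
[ 0.50755564 -0.34881559  0.13002901] [-3.14135563e+00  5.22603431e-04 -2.11775670e-04] [ 0.10972056  0.7194943   0.61351901  1.73387924 -0.52486548  0.85871021
 -0.61227588]
bar z 97.44540968210603 282
rubber z 29.602022418713336 table -0.6747796320204175
floor z 72.72857605024771
```

View pics/s1.png

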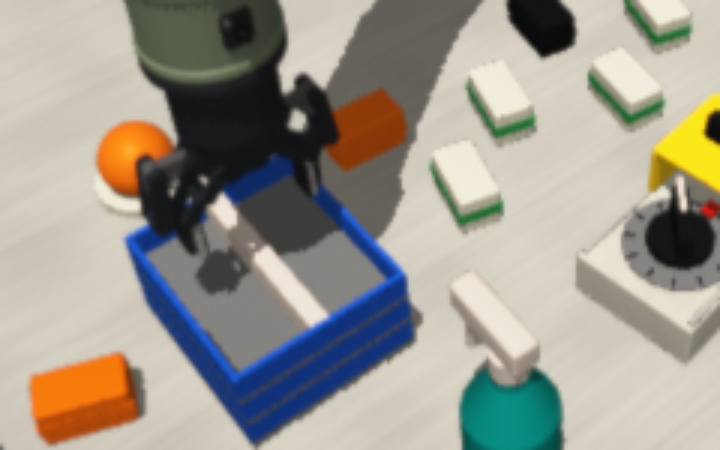

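The crop shows the fingers straddling the white bar of the top tray, at about (245,225) in the crop. Now I go down and grip.

apply_moves(linear=[[0,0,0.11],[0,0,0.22],[0,0,0.33],[0,0,0.44],[0,0,0.53]], delta_rot=[[0,0,0],[0,0,0],[0,0,0],[0,0,0],[0,0,0]])

```text
clock: 7.23
position: [0.5078, -0.3488, 0.0773]
tool_rot: [-3.142, 0.0, -0.0]
force: [0.8, 0.3, -0.2]
grip_width: 0.0853
finger_force: 0.0
```

apply_moves(linear=[[0,0,0],[0,0,0],[0,0,0],[0,0,0],[0,0,0]], delta_rot=[[0,0,0],[0,0,0],[0,0,0],[0,0,0],[0,0,0]], gripper=-1, force=60)

```text
clock: 7.65
position: [0.5081, -0.3491, 0.0788]
tool_rot: [3.141, -0.001, -0.0]
force: [-0.2, -0.1, -0.5]
grip_width: 0.0257
finger_force: 0.0
```

apply_moves(linear=[[0,0,0],[0,0,0],[0,0,0],[0,0,0],[0,0,0]], delta_rot=[[0,0,0],[0,0,0],[0,0,0],[0,0,0],[0,0,0]])

```text
clock: 8.07
position: [0.508, -0.3491, 0.0789]
tool_rot: [3.141, -0.001, -0.0]
force: [-1.3, 1.0, 6.1]
grip_width: 0.0146
finger_force: 59.4
```

apply_moves(linear=[[0,0,0],[0,0,0],[0,0,0],[0,0,0],[0,0,0]], delta_rot=[[0,0,0],[0,0,0],[0,0,0],[0,0,0],[0,0,0]])

```text
clock: 8.48
position: [0.508, -0.3491, 0.0789]
tool_rot: [3.141, -0.001, -0.0]
force: [-1.6, 1.1, 6.0]
grip_width: 0.0147
finger_force: 59.4
```

apply_moves(linear=[[0,0,-0.05],[0,0,-0.1],[0,0,-0.15],[0,0,-0.2],[0,0,-0.25]], delta_rot=[[0,0,0],[0,0,0],[0,0,0],[0,0,0],[0,0,0]])

```text
clock: 8.9
position: [0.5078, -0.3489, 0.1039]
tool_rot: [3.142, -0.0, -0.0]
force: [-0.6, 0.2, -3.5]
grip_width: 0.0143
finger_force: 58.7
```

apply_moves(linear=[[0,0,-0.15],[0,0,-0.3],[0,0,-0.45],[0,0,-0.6],[0,0,-0.75]], delta_rot=[[0,0,0],[0,0,0],[0,0,0],[0,0,0],[0,0,0]])

```text
clock: 9.32
position: [0.5077, -0.3489, 0.1794]
tool_rot: [3.142, -0.0, -0.0]
force: [1.2, -0.2, -3.2]
grip_width: 0.0148
finger_force: 58.7
```

Run:
```python
from h import *
s=monitor.observe();print(s['position'],s['tool_rot'],s['force'],s['grip_width'])
for n in("top","scene"):
    p,hsv,d,W=grab(n);z=W[...,2]*1000
    blue=(hsv[...,0]>100)&(hsv[...,0]<130)&(hsv[...,1]>100)
    r=(350,440,160,255) if n=="top" else (110,260,200,340)
    k=box(blue,*r);print(n,np.percentile(z[k],[5,50,95]))
    if n=="top":print(rect(W,k&(z>180)&(z<210)))
    cv2.imwrite(f'pics/{n}2.png',cv2.resize(p[130:350,90:450],None,fx=2,fy=2)[...,::-1])
```

```text
[ 0.50766268 -0.34886115  0.17939966] [ 3.14158454e+00 -2.29748238e-06 -1.98509054e-04] [ 1.24999945 -0.21565999 -3.21957216] 0.014763842666814844
top [ 16.49967084  71.63940705 201.10718023]
(array([ 554.1, -300.7]), 172.2, 86.2, -42.2)
scene [ 19.84075629  68.95531295 201.74857131]
```

View pics/scene2.png

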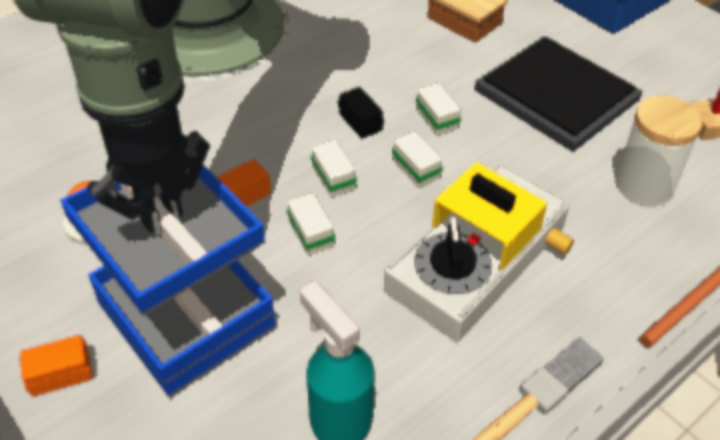

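apply_moves(linear=[[0,-0.15,0],[0,-0.35,0],[0,-0.56,0],[0.01,-0.77,0],[0.01,-0.98,0]], delta_rot=[[0,0,0],[0,0,0],[0,0,0],[0,0,0],[0,0,0]])

```text
clock: 9.83
position: [0.5085, -0.2498, 0.1776]
tool_rot: [-3.141, 0.001, -0.0]
force: [1.0, 0.7, -3.0]
grip_width: 0.0144
finger_force: 58.9
```

apply_moves(linear=[[0,-0.2,0],[0,-0.4,0],[0,-0.6,0],[0.01,-0.8,0],[0.01,-0.98,0]], delta_rot=[[0,0,0],[0,0,0],[0,0,0],[0,0,0],[0,0,0]])

```text
clock: 10.25
position: [0.5096, -0.1515, 0.1777]
tool_rot: [-3.141, 0.001, 0.0]
force: [-0.0, 1.9, -3.5]
grip_width: 0.0148
finger_force: 59.0
```

apply_moves(linear=[[0,-0.2,0],[0,-0.4,0],[0,-0.6,0],[0.01,-0.8,0],[0.01,-0.98,0]], delta_rot=[[0,0,0],[0,0,0],[0,0,0],[0,0,0],[0,0,0]])

```text
clock: 10.67
position: [0.5105, -0.0535, 0.1777]
tool_rot: [-3.142, 0.001, 0.0]
force: [0.6, -0.3, -3.7]
grip_width: 0.0149
finger_force: 59.0
```

apply_moves(linear=[[0,-0.2,0],[0,-0.4,0],[0,-0.6,0],[0.01,-0.8,0],[0.01,-0.98,0]], delta_rot=[[0,0,0],[0,0,0],[0,0,0],[0,0,0],[0,0,0]])

```text
clock: 11.08
position: [0.5115, 0.0444, 0.1778]
tool_rot: [3.141, 0.001, 0.0]
force: [0.3, -0.2, -3.8]
grip_width: 0.0145
finger_force: 59.0
```

apply_moves(linear=[[0,-0.2,0],[0,-0.4,0],[0,-0.6,0],[0.01,-0.8,0],[0.01,-0.98,0]], delta_rot=[[0,0,0],[0,0,0],[0,0,0],[0,0,0],[0,0,0]])

```text
clock: 11.5
position: [0.5125, 0.1424, 0.1777]
tool_rot: [3.141, 0.0, 0.0]
force: [0.3, -0.8, -3.8]
grip_width: 0.0149
finger_force: 59.0
```

apply_moves(linear=[[0,-0.2,0],[0,-0.4,0],[0,-0.6,0],[0.01,-0.8,0],[0.01,-0.98,0]], delta_rot=[[0,0,0],[0,0,0],[0,0,0],[0,0,0],[0,0,0]])

```text
clock: 11.92
position: [0.5135, 0.2404, 0.1776]
tool_rot: [3.141, 0.001, 0.0]
force: [-0.4, 0.4, -3.8]
grip_width: 0.0148
finger_force: 59.0
```

apply_moves(linear=[[0,-0.25,0],[0,-0.5,0],[0,-0.75,0],[0,-0.9,0],[0,-0.98,0]], delta_rot=[[0,0,-0.006],[0,0,-0.012],[0,0,-0.018],[0,0,-0.025],[0,0,-0.031]])

```text
clock: 12.33
position: [0.5132, 0.3391, 0.1775]
tool_rot: [3.141, 0.001, 0.068]
force: [-0.4, 0.2, -3.2]
grip_width: 0.015
finger_force: 59.0
```

Run:
```python
from h import *
s=monitor.observe();print(s['position'],s['tool_rot'],s['force'],s['grip_width'],s['qpos'])
p,hsv,d,W=grab('top');z=W[...,2]*1000
blue=(hsv[...,0]>100)&(hsv[...,0]<130)&(hsv[...,1]>100)
k=box(blue,95,210,140,270)&(z>185)&(z<215);print(rect(W,k),k.sum())
cv2.imwrite(f'pics/top3.png',cv2.resize(p[90:320,20:350],None,fx=2.4,fy=2.4)[...,::-1])
```

```text
[0.51321591 0.33906202 0.17745837] [3.14139372e+00 6.80876029e-04 6.80440425e-02] [-0.38118933  0.21851467 -3.15181535] 0.014971912803306703 [-1.12313257  0.67327122  0.69053343  1.70357359 -0.50916435  0.95281674
 -1.73923903]
(array([512.6, 320.5]), 170.6, 118.7, 4.4) 372
```

View pics/top3.png

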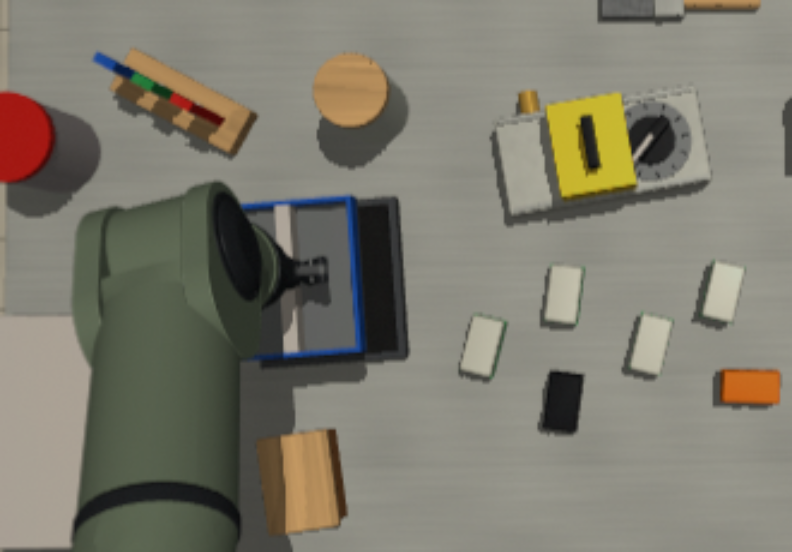

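The tray is held level over the stand, with its free edge at crop (360,275) parallel to the stand's edge. Now I lower it.

apply_moves(linear=[[0,0,0.2],[0,0,0.4],[0,0,0.6],[0,0,0.8],[0,0,1]], delta_rot=[[0,0,0],[0,0,0],[0,0,0],[0,0,0],[0,0,0]])

```text
clock: 12.8
position: [0.5142, 0.3353, 0.0774]
tool_rot: [3.141, -0.0, 0.063]
force: [0.4, 0.0, -3.2]
grip_width: 0.0143
finger_force: 59.1
```

apply_moves(linear=[[0,0,0.06],[0,0,0.12],[0,0,0.18],[0,0,0.23],[0,0,0.27]], delta_rot=[[0,0,0],[0,0,0],[0,0,0],[0,0,0],[0,0,0]])

```text
clock: 13.22
position: [0.5142, 0.3371, 0.0515]
tool_rot: [-3.141, -0.001, 0.065]
force: [-0.1, 0.2, -2.8]
grip_width: 0.0149
finger_force: 58.8
```

apply_moves(linear=[[0,0,0.01],[0,0,0.01],[0,0,0.01],[0,0,0.01],[0,0,0.01]], delta_rot=[[0,0,0],[0,0,0],[0,0,0],[0,0,0],[0,0,0]])

```text
clock: 13.63
position: [0.514, 0.3372, 0.0506]
tool_rot: [-3.141, -0.0, 0.065]
force: [-0.3, 0.8, -2.7]
grip_width: 0.0146
finger_force: 58.8
```

apply_moves(linear=[[0,0,0.005],[0,0,0.01],[0,0,0.015],[0,0,0.018],[0,0,0.02]], delta_rot=[[0,0,0],[0,0,0],[0,0,0],[0,0,0],[0,0,0]])

```text
clock: 14.05
position: [0.5139, 0.3371, 0.0489]
tool_rot: [-3.141, 0.0, 0.065]
force: [-6.6, -1.9, 15.1]
grip_width: 0.0145
finger_force: 61.5
```

apply_moves(linear=[[0,0,-0.01],[0,0,-0.01],[0,0,-0.01],[0,0,-0.01],[0,0,-0.01]], delta_rot=[[0,0,0],[0,0,0],[0,0,0],[0,0,0],[0,0,0]], gripper=0.6)

```text
clock: 14.47
position: [0.5139, 0.3371, 0.0492]
tool_rot: [3.142, -0.0, 0.065]
force: [1.2, 0.1, 0.6]
grip_width: 0.0685
finger_force: 0.0
```

apply_moves(linear=[[0,0,0],[0,0,0],[0,0,0],[0,0,0],[0,0,0]], delta_rot=[[0,0,0],[0,0,0],[0,0,0],[0,0,0],[0,0,0]])

```text
clock: 14.88
position: [0.5139, 0.3371, 0.0493]
tool_rot: [3.142, 0.0, 0.065]
force: [-0.1, -0.2, 0.1]
grip_width: 0.0685
finger_force: 0.0
```

apply_moves(linear=[[0,0,-0.2],[0,0,-0.4],[0,0,-0.6],[0,0,-0.8],[0,0,-1]], delta_rot=[[0,0,0],[0,0,0],[0,0,0],[0,0,0],[0,0,0]])

```text
clock: 15.3
position: [0.5138, 0.3369, 0.1503]
tool_rot: [3.141, 0.0, 0.065]
force: [-0.5, 0.9, 0.1]
grip_width: 0.0686
finger_force: 0.0
```

apply_moves(linear=[[0,0.2,0],[0,0.4,0],[0,0.6,0],[0,0.8,0],[0,1,0]], delta_rot=[[0,0,0],[0,0,0],[0,0,0],[0,0,0],[0,0,0]])

```text
clock: 15.72
position: [0.5203, 0.2364, 0.1494]
tool_rot: [-3.142, -0.0, 0.065]
force: [0.4, 1.2, -0.4]
grip_width: 0.0682
finger_force: 0.0
```

apply_moves(linear=[[0,0.2,0],[0,0.4,0],[0,0.6,0],[0,0.8,0],[0,1,0]], delta_rot=[[0,0,0],[0,0,0],[0,0,0],[0,0,0],[0,0,0]])

```text
clock: 16.13
position: [0.5268, 0.1365, 0.1494]
tool_rot: [-3.142, -0.0, 0.065]
force: [0.2, -0.5, -0.1]
grip_width: 0.0683
finger_force: 0.0
```

```bash
cat >> h.py <<'E'
def to(x,y,z,yaw,s=None):
    "tool-axis shares (m/0.1, rad/(2pi/3)) from the present pose to a tool-down pose; mm, deg"
    s=s or monitor.observe(); A=R.from_euler('xyz',s['tool_rot']); B=R.from_euler('xyz',[np.pi,0,np.radians(yaw)])
    return np.round(A.inv().apply(np.array([x,y,z])/1000-s['position'])*10,3),np.round((A.inv()*B).as_rotvec()/(2*np.pi/3),3)
def blocks(hsv,W):
    z=W[...,2]*1000
    m=((hsv[...,1]<50)&(hsv[...,2]>110)&(z>36)&(z<52)&(W[...,0]>.33)&(W[...,0]<.57)&(abs(W[...,1])<.235)).astype(np.uint8)
    n,l,st,c=cv2.connectedComponentsWithStats(m)
    return [(np.round(c[i]),rect(W,l==i)) for i in range(1,n) if st[i,4]>60]
def tray(hsv,W):
    z=W[...,2]*1000
    k=box((hsv[...,0]>100)&(hsv[...,0]<130)&(hsv[...,1]>100),110,205,160,260)&(z>58)&(z<78)
    return rect(W,k)
E
python3 - <<'E'
from h import *
print(monitor.observe()['position'])
p,hsv,d,W=grab('top')
print(tray(hsv,W));[print(b) for b in blocks(hsv,W)]
z=W[...,2]*1000
print('stand',rect(W,box((z>22)&(z<85),115,200,162,255)), 'floorz',np.median(z[195:225,133:145]))
E
```

```text
[0.52678514 0.1365471  0.14938018]
(array([510.7, 353.9]), 170.0, 116.5, 4.0)
(array([321., 211.]), (array([ 494.8, -146.4]), 68.5, 39.2, -15.2))
(array([254., 212.]), (array([494.9,  47.9]), 68.4, 38.9, -7.4))
(array([291., 233.]), (array([432.4, -57.8]), 67.7, 39.5, -14.4))
(array([222., 235.]), (array([433.1, 145.3]), 68.0, 35.4, -17.7))
stand (array([511. , 361.4]), 199.4, 131.7, 3.4) floorz 42.44896176847675
```

apply_moves(linear=[[-0.19,-0.03,0.1],[-0.38,-0.07,0.2],[-0.57,-0.1,0.3],[-0.76,-0.14,0.4],[-0.93,-0.17,0.5]], delta_rot=[[0,0,0.03],[0,0,0.06],[0,0,0.09],[0,0,0.12],[0,0,0.153]])

```text
clock: 16.6
position: [0.4318, 0.1486, 0.099]
tool_rot: [3.142, -0.0, -0.259]
force: [0.2, 1.6, 0.3]
grip_width: 0.0684
finger_force: 0.0
```

Run:
```python
from h import *
print(to(433,147.5,26,-14.6))
```

```text
(array([0.014, 0.007, 0.73 ]), array([ 0.   , -0.   , -0.002]))
```

apply_moves(linear=[[0.01,0.01,0.15],[0.01,0.01,0.3],[0.01,0.01,0.45],[0.01,0.01,0.6],[0.01,0.01,0.73]], delta_rot=[[0,0,0],[0,0,0],[0,0,0],[0,0,0],[0,0,0]])

```text
clock: 17.02
position: [0.4336, 0.1473, 0.0255]
tool_rot: [3.142, 0.0, -0.256]
force: [-0.5, -0.3, -0.0]
grip_width: 0.0682
finger_force: 0.0
```

apply_moves(linear=[[0,0,0],[0,0,0],[0,0,0],[0,0,0],[0,0,0]], delta_rot=[[0,0,0],[0,0,0],[0,0,0],[0,0,0],[0,0,0]], gripper=-1, force=50)

```text
clock: 17.43
position: [0.4339, 0.1475, 0.027]
tool_rot: [-3.141, -0.001, -0.255]
force: [0.1, -0.3, -0.7]
grip_width: 0.0393
finger_force: 50.5
```

apply_moves(linear=[[0,0,0],[0,0,0],[0,0,0],[0,0,0],[0,0,0]], delta_rot=[[0,0,0],[0,0,0],[0,0,0],[0,0,0],[0,0,0]])

```text
clock: 17.85
position: [0.434, 0.1475, 0.0269]
tool_rot: [-3.141, -0.001, -0.255]
force: [-0.9, 0.3, 9.2]
grip_width: 0.0384
finger_force: 51.8
```

apply_moves(linear=[[0,0,-0.2],[0,0,-0.4],[0,0,-0.6],[0,0,-0.8],[0,0,-1]], delta_rot=[[0,0,0],[0,0,0],[0,0,0],[0,0,0],[0,0,0]])

```text
clock: 18.27
position: [0.4334, 0.1472, 0.1275]
tool_rot: [3.142, 0.0, -0.256]
force: [-0.1, 0.6, -0.6]
grip_width: 0.0387
finger_force: 51.3
```

apply_moves(linear=[[0,0,-0.08],[0,0,-0.16],[0,0,-0.24],[0,0,-0.3],[0,0,-0.3]], delta_rot=[[0,0,-0.03],[0,0,-0.06],[0,0,-0.09],[0,0,-0.12],[0,0,-0.153]])

```text
clock: 18.68
position: [0.4339, 0.1475, 0.1575]
tool_rot: [-3.141, -0.001, 0.068]
force: [-0.5, 0.8, -2.6]
grip_width: 0.0391
finger_force: 51.5
```

Run:
```python
from h import *
for q in [(549.9,378.5),(470.1,373.3),(554.9,300.7),(475.1,295.5)]: print(to(*q,150,3.7))
```

```text
(array([ 1.314, -2.226,  0.079]), array([-0.   , -0.001,  0.002]))
(array([ 0.514, -2.228,  0.078]), array([-0.   , -0.001,  0.002]))
(array([ 1.311, -1.447,  0.078]), array([-0.   , -0.001,  0.002]))
(array([ 0.511, -1.449,  0.077]), array([-0.   , -0.001,  0.002]))
```

apply_moves(linear=[[0.09,-0.15,0],[0.18,-0.3,0],[0.26,-0.45,0],[0.35,-0.6,0],[0.44,-0.74,0]], delta_rot=[[0,0,0],[0,0,0],[0,0,0],[0,0,0],[0,0,0]])

```text
clock: 19.1
position: [0.4728, 0.2249, 0.1566]
tool_rot: [-3.141, 0.0, 0.065]
force: [0.0, -0.5, -1.2]
grip_width: 0.0389
finger_force: 51.4
```

apply_moves(linear=[[0.09,-0.15,0],[0.18,-0.3,0],[0.26,-0.45,0],[0.35,-0.6,0],[0.44,-0.74,0]], delta_rot=[[0,0,0],[0,0,0],[0,0,0],[0,0,0],[0,0,0]])

```text
clock: 19.52
position: [0.5119, 0.3016, 0.1565]
tool_rot: [-3.142, 0.0, 0.065]
force: [0.5, -0.1, -1.7]
grip_width: 0.0387
finger_force: 51.4
```

apply_moves(linear=[[0.09,-0.15,0],[0.18,-0.3,0],[0.26,-0.45,0],[0.35,-0.6,0],[0.44,-0.74,0]], delta_rot=[[0,0,0],[0,0,0],[0,0,0],[0,0,0],[0,0,0]])

```text
clock: 19.93
position: [0.5509, 0.3783, 0.1564]
tool_rot: [3.141, 0.0, 0.065]
force: [-0.4, -0.3, -2.0]
grip_width: 0.0388
finger_force: 51.4
```

apply_moves(linear=[[0,0,0.15],[0,0,0.3],[0,0,0.45],[0,0,0.55],[0,0,0.6]], delta_rot=[[0,0,0],[0,0,0],[0,0,0],[0,0,0],[0,0,0]])

```text
clock: 20.35
position: [0.5504, 0.3769, 0.0948]
tool_rot: [3.141, 0.001, 0.065]
force: [-0.3, 0.4, -1.1]
grip_width: 0.0386
finger_force: 51.4
```

Run:
```python
from h import *
print(to(549.9,378.5,70.5,3.7), monitor.observe()['position'])
```

```text
(array([-0.003, -0.016,  0.243]), array([0.   , 0.001, 0.   ])) [0.55035011 0.37694076 0.09478903]
```

Down, release to 60 mm, up, and back over towards block B.

apply_moves(linear=[[0,0,0.07],[0,-0.01,0.14],[0,-0.01,0.19],[0,-0.01,0.22],[0,-0.01,0.24]], delta_rot=[[0,0,0],[0,0,0],[0,0,0],[0,0,0],[0,0,0]])

```text
clock: 20.77
position: [0.5509, 0.3783, 0.072]
tool_rot: [3.142, 0.0, 0.065]
force: [-0.3, -0.4, -2.7]
grip_width: 0.0388
finger_force: 51.4
```

apply_moves(linear=[[0,0,0.003],[0,0,0.005],[0,0,0.008],[0,0,0.01],[0,0,0.01]], delta_rot=[[0,0,0],[0,0,0],[0,0,0],[0,0,0],[0,0,0]])

```text
clock: 21.18
position: [0.5509, 0.3784, 0.0715]
tool_rot: [-3.141, -0.0, 0.065]
force: [0.2, -0.4, -2.0]
grip_width: 0.0389
finger_force: 51.4
```

apply_moves(linear=[[0,0,0],[0,0,0],[0,0,0],[0,0,0],[0,0,0]], delta_rot=[[0,0,0],[0,0,0],[0,0,0],[0,0,0],[0,0,0]], gripper=0.4)

```text
clock: 21.6
position: [0.5509, 0.3783, 0.0714]
tool_rot: [-3.142, -0.0, 0.065]
force: [0.9, 0.3, 0.0]
grip_width: 0.0597
finger_force: 0.0
```

apply_moves(linear=[[0,0,-0.2],[0,0,-0.4],[0,0,-0.6],[0,0,-0.8],[0,0,-0.9]], delta_rot=[[0,0,0],[0,0,0],[0,0,0],[0,0,0],[0,0,0]])

```text
clock: 22.02
position: [0.5516, 0.3785, 0.1636]
tool_rot: [-3.14, -0.002, 0.065]
force: [0.3, 0.3, 0.1]
grip_width: 0.0593
finger_force: 0.0
```

apply_moves(linear=[[0,0.2,0],[0,0.4,0],[0,0.6,0],[0,0.8,0],[0,1,0]], delta_rot=[[0,0,0],[0,0,0],[0,0,0],[0,0,0],[0,0,0]])

```text
clock: 22.43
position: [0.5572, 0.2776, 0.1609]
tool_rot: [3.141, 0.0, 0.065]
force: [-0.0, 0.1, -0.3]
grip_width: 0.0601
finger_force: 0.0
```

apply_moves(linear=[[0,0.2,0],[0,0.4,0],[0,0.6,0],[0,0.8,0],[0,1,0]], delta_rot=[[0,0,0],[0,0,0],[0,0,0],[0,0,0],[0,0,0]])

```text
clock: 22.85
position: [0.5637, 0.1778, 0.161]
tool_rot: [3.141, 0.0, 0.065]
force: [-0.1, -1.0, 0.3]
grip_width: 0.0598
finger_force: 0.0
```

Run:
```python
from h import *
print(monitor.observe()['position'])
p,hsv,d,W=grab('top');z=W[...,2]*1000
print(tray(hsv,W));[print(b) for b in blocks(hsv,W)]
print('placed',rect(W,box((z>80)&(z<95)&(hsv[...,1]<50)&(hsv[...,2]>110),110,205,160,260)))
print(to(494.7,47.8,100,-7.5))
cv2.imwrite('pics/top4.png',cv2.resize(p[90:320,90:350],None,fx=2.4,fy=2.4)[...,::-1])
```

```text
[0.56370578 0.1777833  0.16096565]
(array([519.5, 410.3]), 146.7, 30.4, -6.7)
(array([321., 211.]), (array([ 495. , -146.5]), 68.7, 39.5, -15.4))
(array([248., 219.]), (array([474.5,  66. ]), 68.5, 38.3, -7.4))
(array([291., 233.]), (array([432.4, -57.8]), 67.7, 39.5, -14.7))
placed (array([551.3, 388.1]), 65.7, 18.2, -2.2)
(array([-0.769,  1.208,  0.616]), array([ 0.001, -0.   ,  0.092]))
```

Block B has been knocked aside. It is now at (474,66) mm, upright. Going for it there.

apply_moves(linear=[[-0.1,0.1,0],[-0.2,0.2,0],[-0.3,0.32,0],[-0.4,0.43,0],[-0.48,0.53,0]], delta_rot=[[0,0,0],[0,0,0],[0,0,0],[0,0,0],[0,0,0]])

```text
clock: 23.32
position: [0.5186, 0.1221, 0.1611]
tool_rot: [3.141, 0.0, 0.065]
force: [0.5, 0.2, 0.7]
grip_width: 0.0597
finger_force: 0.0
```

apply_moves(linear=[[-0.1,0.1,0.1],[-0.2,0.2,0.2],[-0.3,0.32,0.3],[-0.4,0.43,0.4],[-0.48,0.53,0.5]], delta_rot=[[0,0,0.02],[0,0,0.04],[0,0,0.06],[0,0,0.08],[0,0,0.093]])

```text
clock: 23.73
position: [0.4742, 0.066, 0.1108]
tool_rot: [3.141, 0.0, -0.132]
force: [1.6, -1.0, -0.7]
grip_width: 0.0599
finger_force: 0.0
```

apply_moves(linear=[[0,0,0.05],[0,0,0.1],[0,0,0.15],[0,0,0.2],[0,0,0.2]], delta_rot=[[0,0,0],[0,0,0],[0,0,0],[0,0,0],[0,0,0]])

```text
clock: 24.15
position: [0.475, 0.0672, 0.0906]
tool_rot: [3.141, 0.0, -0.129]
force: [0.3, -0.3, -0.8]
grip_width: 0.0601
finger_force: 0.0
```

Run:
```python
from h import *
print(to(474.5,66,26,-7.5))
p,hsv,d,W=grab('scene');q=proj('scene',[.4745,.066,.044])[0].astype(int);print(q)
cv2.imwrite('pics/s5.png',cv2.resize(p[q[1]-60:q[1]+50,q[0]-80:q[0]+80],None,fx=4,fy=4)[...,::-1])
```

```text
(array([-0.003,  0.012,  0.646]), array([0.   , 0.   , 0.001]))
[298 197]
```

View pics/s5.png

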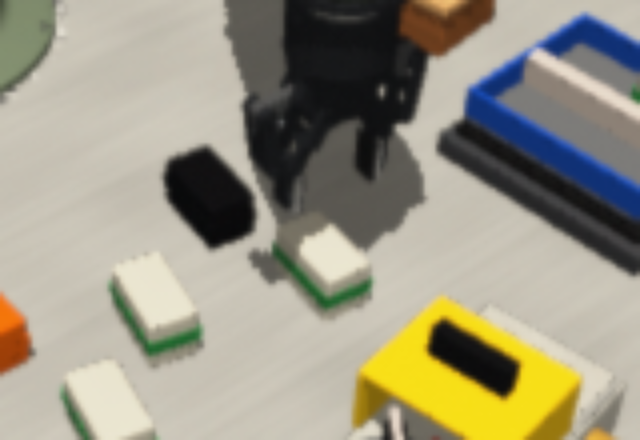

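The crop shows block B upright at about (325,265), with the gripper above it. Grasping it.

apply_moves(linear=[[0,0.01,0.15],[0,0.01,0.3],[0,0.01,0.45],[0,0.01,0.58],[0,0.01,0.64]], delta_rot=[[0,0,0],[0,0,0],[0,0,0],[0,0,0],[0,0,0]])

```text
clock: 24.62
position: [0.4746, 0.0659, 0.0263]
tool_rot: [3.141, 0.001, -0.129]
force: [-0.5, 0.1, -0.5]
grip_width: 0.0597
finger_force: 0.0
```

apply_moves(linear=[[0,0,0],[0,0,0],[0,0,0],[0,0,0],[0,0,0]], delta_rot=[[0,0,0],[0,0,0],[0,0,0],[0,0,0],[0,0,0]], gripper=-1)

```text
clock: 25.03
position: [0.4751, 0.066, 0.0278]
tool_rot: [-3.141, -0.001, -0.13]
force: [0.3, 0.4, -1.4]
grip_width: 0.0392
finger_force: 50.4
```

apply_moves(linear=[[0,0,0],[0,0,0],[0,0,0],[0,0,0],[0,0,0]], delta_rot=[[0,0,0],[0,0,0],[0,0,0],[0,0,0],[0,0,0]])

```text
clock: 25.45
position: [0.4751, 0.0659, 0.0277]
tool_rot: [-3.141, -0.001, -0.13]
force: [-1.0, 1.1, 7.9]
grip_width: 0.0389
finger_force: 51.4
```

apply_moves(linear=[[0,0,-0.2],[0,0,-0.4],[0,0,-0.6],[0,0,-0.8],[0,0,-1]], delta_rot=[[0,0,0],[0,0,0],[0,0,0],[0,0,0],[0,0,0]])

```text
clock: 25.87
position: [0.4746, 0.0657, 0.1283]
tool_rot: [3.141, 0.0, -0.13]
force: [-0.9, 0.7, -1.6]
grip_width: 0.0389
finger_force: 50.9
```

apply_moves(linear=[[0,0,-0.08],[0,0,-0.16],[0,0,-0.24],[0,0,-0.3],[0,0,-0.3]], delta_rot=[[0,0,-0.02],[0,0,-0.04],[0,0,-0.06],[0,0,-0.08],[0,0,-0.093]])

```text
clock: 26.28
position: [0.4751, 0.0657, 0.1579]
tool_rot: [-3.141, -0.001, 0.069]
force: [0.5, 0.2, -0.8]
grip_width: 0.0389
finger_force: 51.1
```

Run:
```python
from h import *
print(to(470.1,373.3,150,3.7))
```

```text
(array([ 0.163, -3.072,  0.08 ]), array([-0.   , -0.   ,  0.002]))
```

apply_moves(linear=[[0.01,-0.15,0],[0.02,-0.3,0],[0.02,-0.46,0],[0.03,-0.62,0],[0.04,-0.77,0]], delta_rot=[[0,0,0],[0,0,0],[0,0,0],[0,0,0],[0,0,0]])

```text
clock: 26.7
position: [0.4735, 0.1436, 0.1567]
tool_rot: [3.141, 0.001, 0.066]
force: [-0.2, -0.7, -1.1]
grip_width: 0.0389
finger_force: 51.1
```

apply_moves(linear=[[0.01,-0.15,0],[0.02,-0.3,0],[0.02,-0.46,0],[0.03,-0.62,0],[0.04,-0.77,0]], delta_rot=[[0,0,0],[0,0,0],[0,0,0],[0,0,0],[0,0,0]])

```text
clock: 27.12
position: [0.4724, 0.2207, 0.1566]
tool_rot: [3.141, 0.001, 0.066]
force: [-0.2, -0.7, -0.6]
grip_width: 0.0387
finger_force: 51.1
```

apply_moves(linear=[[0.01,-0.15,0],[0.02,-0.3,0],[0.02,-0.46,0],[0.03,-0.62,0],[0.04,-0.77,0]], delta_rot=[[0,0,0],[0,0,0],[0,0,0],[0,0,0],[0,0,0]])

```text
clock: 27.53
position: [0.4717, 0.2985, 0.1571]
tool_rot: [3.142, 0.0, 0.065]
force: [-0.5, 0.1, -1.5]
grip_width: 0.039
finger_force: 51.1
```

apply_moves(linear=[[0.01,-0.15,0],[0.02,-0.3,0],[0.02,-0.46,0],[0.03,-0.62,0],[0.04,-0.77,0]], delta_rot=[[0,0,0],[0,0,0],[0,0,0],[0,0,0],[0,0,0]])

```text
clock: 27.95
position: [0.4706, 0.3759, 0.1572]
tool_rot: [-3.142, 0.0, 0.065]
force: [0.7, 0.5, -0.9]
grip_width: 0.0389
finger_force: 51.1
```

apply_moves(linear=[[0,0,0.15],[0,0,0.3],[0,0,0.45],[0,0,0.5],[0,0,0.5]], delta_rot=[[0,0,0],[0,0,0],[0,0,0],[0,0,0],[0,0,0]])

```text
clock: 28.37
position: [0.4703, 0.3742, 0.1062]
tool_rot: [3.14, 0.001, 0.065]
force: [-0.5, -0.7, -1.7]
grip_width: 0.0387
finger_force: 51.0
```

Run:
```python
from h import *
print(to(470.1,373.3,71.2,3.7))
```

```text
(array([-0.002,  0.009,  0.35 ]), array([0.001, 0.001, 0.   ]))
```

Lower, release, up, then towards block C around (432,-58).

apply_moves(linear=[[0,0,0.1],[0,0,0.2],[0,0,0.28],[0,0,0.33],[0,0,0.35]], delta_rot=[[0,0,0],[0,0,0],[0,0,0],[0,0,0],[0,0,0]])

```text
clock: 28.78
position: [0.4706, 0.3739, 0.0713]
tool_rot: [3.141, 0.001, 0.065]
force: [0.6, 0.4, -0.5]
grip_width: 0.039
finger_force: 51.1
```

apply_moves(linear=[[0,0,0.003],[0,0,0.005],[0,0,0.005],[0,0,0.005],[0,0,0.005]], delta_rot=[[0,0,0],[0,0,0],[0,0,0],[0,0,0],[0,0,0]])

```text
clock: 29.2
position: [0.4709, 0.3742, 0.0721]
tool_rot: [-3.141, -0.0, 0.065]
force: [-0.0, -0.1, -0.8]
grip_width: 0.0388
finger_force: 51.1
```

apply_moves(linear=[[0,0,0],[0,0,0],[0,0,0],[0,0,0],[0,0,0]], delta_rot=[[0,0,0],[0,0,0],[0,0,0],[0,0,0],[0,0,0]], gripper=0.4)

```text
clock: 29.62
position: [0.4708, 0.3742, 0.0718]
tool_rot: [-3.142, -0.0, 0.065]
force: [-0.1, -0.7, 0.5]
grip_width: 0.0596
finger_force: 0.0
```

apply_moves(linear=[[0,0,-0.2],[0,0,-0.4],[0,0,-0.6],[0,0,-0.8],[0,0,-0.9]], delta_rot=[[0,0,0],[0,0,0],[0,0,0],[0,0,0],[0,0,0]])

```text
clock: 30.03
position: [0.4715, 0.3744, 0.1639]
tool_rot: [-3.14, -0.002, 0.065]
force: [0.3, 0.4, -0.5]
grip_width: 0.0599
finger_force: 0.0
```

apply_moves(linear=[[0,0.2,0],[0,0.4,0],[0,0.6,0],[0,0.8,0],[0,1,0]], delta_rot=[[0,0,0],[0,0,0],[0,0,0],[0,0,0],[0,0,0]])

```text
clock: 30.45
position: [0.4771, 0.2734, 0.1615]
tool_rot: [3.141, 0.0, 0.065]
force: [0.2, -0.5, 0.0]
grip_width: 0.0601
finger_force: 0.0
```

apply_moves(linear=[[0,0.2,0],[0,0.4,0],[0,0.6,0],[0,0.8,0],[0,1,0]], delta_rot=[[0,0,0],[0,0,0],[0,0,0],[0,0,0],[0,0,0]])

```text
clock: 30.87
position: [0.4836, 0.1736, 0.1615]
tool_rot: [3.141, 0.0, 0.065]
force: [1.0, 0.7, -0.4]
grip_width: 0.06
finger_force: 0.0
```

apply_moves(linear=[[0,0.2,0],[0,0.4,0],[0,0.6,0],[0,0.8,0],[0,1,0]], delta_rot=[[0,0,0],[0,0,0],[0,0,0],[0,0,0],[0,0,0]])

```text
clock: 31.28
position: [0.4901, 0.0738, 0.1616]
tool_rot: [3.142, 0.0, 0.065]
force: [0.9, -0.2, 0.6]
grip_width: 0.0599
finger_force: 0.0
```

Run:
```python
from h import *
p,hsv,d,W=grab('top');z=W[...,2]*1000
print(tray(hsv,W));[print(b) for b in blocks(hsv,W)]
m=box((z>80)&(z<95)&(hsv[...,1]<50)&(hsv[...,2]>110),110,205,160,260).astype(np.uint8)
n,l,st,c=cv2.connectedComponentsWithStats(m)
[print('placed',rect(W,l==i)) for i in range(1,n) if st[i,4]>40]
print(to(432.3,-57.8,100,-14.7))
```

```text
(array([512.1, 335.9]), 170.8, 152.9, 3.7)
(array([321., 211.]), (array([ 495.3, -146.5]), 68.2, 39.2, -15.1))
(array([291., 233.]), (array([432.5, -57.8]), 67.7, 39.5, -14.4))
placed (array([550.9, 377.7]), 67.2, 37.9, 2.4)
placed (array([470.6, 372.9]), 68.2, 37.9, 4.8)
(array([-0.657,  1.238,  0.62 ]), array([ 0.001, -0.   ,  0.152]))
```

apply_moves(linear=[[-0.07,0.12,0],[-0.14,0.25,0],[-0.2,0.37,0],[-0.27,0.5,0],[-0.33,0.62,0]], delta_rot=[[0,0,0],[0,0,0],[0,0,0],[0,0,0],[0,0,0]])

```text
clock: 31.75
position: [0.4604, 0.0096, 0.1618]
tool_rot: [-3.142, 0.0, 0.065]
force: [-0.1, -0.2, -0.7]
grip_width: 0.0602
finger_force: 0.0
```

apply_moves(linear=[[-0.07,0.12,0.1],[-0.14,0.25,0.2],[-0.2,0.37,0.3],[-0.27,0.5,0.4],[-0.33,0.62,0.5]], delta_rot=[[0,0,0.03],[0,0,0.06],[0,0,0.09],[0,0,0.12],[0,0,0.152]])

```text
clock: 32.17
position: [0.4316, -0.0544, 0.1115]
tool_rot: [3.142, -0.0, -0.257]
force: [0.3, -0.2, 0.2]
grip_width: 0.0595
finger_force: 0.0
```

apply_moves(linear=[[0,0,0.05],[0,0,0.1],[0,0,0.15],[0,0,0.2],[0,0,0.2]], delta_rot=[[0,0,0],[0,0,0],[0,0,0],[0,0,0],[0,0,0]])

```text
clock: 32.58
position: [0.4324, -0.0527, 0.0912]
tool_rot: [-3.142, 0.001, -0.252]
force: [0.6, -0.2, -0.7]
grip_width: 0.0599
finger_force: 0.0
```

Run:
```python
from h import *
print(to(432.4,-57.8,26,-14.6))
```

```text
(array([0.013, 0.049, 0.652]), array([-0.   ,  0.   ,  0.001]))
```

apply_moves(linear=[[0.01,0.05,0.12],[0.01,0.05,0.28],[0.01,0.05,0.44],[0.01,0.05,0.58],[0.01,0.05,0.65]], delta_rot=[[0,0,0],[0,0,0],[0,0,0],[0,0,0],[0,0,0]])

```text
clock: 33.0
position: [0.4319, -0.058, 0.0258]
tool_rot: [3.142, 0.001, -0.252]
force: [-0.1, -0.4, -0.2]
grip_width: 0.0598
finger_force: 0.0
```

apply_moves(linear=[[0,0,0],[0,0,0],[0,0,0],[0,0,0],[0,0,0]], delta_rot=[[0,0,0],[0,0,0],[0,0,0],[0,0,0],[0,0,0]], gripper=-1)

```text
clock: 33.42
position: [0.4325, -0.0582, 0.0274]
tool_rot: [-3.141, -0.001, -0.253]
force: [0.4, 0.5, -1.3]
grip_width: 0.039
finger_force: 50.4
```

apply_moves(linear=[[0,0,0],[0,0,0],[0,0,0],[0,0,0],[0,0,0]], delta_rot=[[0,0,0],[0,0,0],[0,0,0],[0,0,0],[0,0,0]])

```text
clock: 33.83
position: [0.4324, -0.0582, 0.0271]
tool_rot: [-3.141, -0.001, -0.253]
force: [-0.9, 1.3, 7.4]
grip_width: 0.0387
finger_force: 51.5
```

apply_moves(linear=[[0,0,-0.2],[0,0,-0.4],[0,0,-0.6],[0,0,-0.8],[0,0,-1]], delta_rot=[[0,0,0],[0,0,0],[0,0,0],[0,0,0],[0,0,0]])

```text
clock: 34.25
position: [0.4318, -0.0584, 0.1278]
tool_rot: [3.141, 0.0, -0.254]
force: [0.5, -0.2, -0.5]
grip_width: 0.0387
finger_force: 50.9
```

apply_moves(linear=[[0,0,-0.08],[0,0,-0.16],[0,0,-0.24],[0,0,-0.3],[0,0,-0.3]], delta_rot=[[0,0,-0.03],[0,0,-0.06],[0,0,-0.09],[0,0,-0.12],[0,0,-0.152]])

```text
clock: 34.67
position: [0.4325, -0.0583, 0.1578]
tool_rot: [-3.141, -0.001, 0.068]
force: [-1.0, -0.2, -2.3]
grip_width: 0.0391
finger_force: 51.1
```

Run:
```python
from h import *
print(to(554.9,300.7,150,3.7))
```

```text
(array([ 1.465, -3.498,  0.08 ]), array([-0.   , -0.001,  0.002]))
```

apply_moves(linear=[[0.07,-0.17,0],[0.15,-0.35,0],[0.22,-0.52,0],[0.3,-0.7,0],[0.37,-0.87,0]], delta_rot=[[0,0,0],[0,0,0],[0,0,0],[0,0,0],[0,0,0]])

```text
clock: 35.08
position: [0.4636, 0.0319, 0.1569]
tool_rot: [-3.141, -0.0, 0.065]
force: [-0.9, -0.2, -0.8]
grip_width: 0.039
finger_force: 51.0
```

apply_moves(linear=[[0.07,-0.17,0],[0.15,-0.35,0],[0.22,-0.52,0],[0.3,-0.7,0],[0.37,-0.87,0]], delta_rot=[[0,0,0],[0,0,0],[0,0,0],[0,0,0],[0,0,0]])

```text
clock: 35.5
position: [0.4948, 0.1212, 0.1569]
tool_rot: [-3.142, 0.0, 0.065]
force: [0.6, -0.5, -0.8]
grip_width: 0.0391
finger_force: 51.0
```

apply_moves(linear=[[0.07,-0.17,0],[0.15,-0.35,0],[0.22,-0.52,0],[0.3,-0.7,0],[0.37,-0.87,0]], delta_rot=[[0,0,0],[0,0,0],[0,0,0],[0,0,0],[0,0,0]])

```text
clock: 35.92
position: [0.5261, 0.2103, 0.1568]
tool_rot: [3.141, 0.0, 0.065]
force: [-0.2, 0.5, -0.9]
grip_width: 0.039
finger_force: 51.0
```

apply_moves(linear=[[0.07,-0.17,0],[0.15,-0.35,0],[0.22,-0.52,0],[0.29,-0.7,0],[0.36,-0.87,0]], delta_rot=[[0,0,0],[0,0,0],[0,0,0],[0,0,0],[0,0,0]])

```text
clock: 36.33
position: [0.5562, 0.2995, 0.1567]
tool_rot: [3.141, 0.0, 0.065]
force: [-0.1, -0.6, -1.2]
grip_width: 0.0387
finger_force: 51.0
```

apply_moves(linear=[[0,0,0.15],[0,0,0.3],[0,0,0.45],[0,0,0.5],[0,0,0.5]], delta_rot=[[0,0,0],[0,0,0],[0,0,0],[0,0,0],[0,0,0]])

```text
clock: 36.75
position: [0.5556, 0.2981, 0.1057]
tool_rot: [3.14, 0.002, 0.065]
force: [0.4, -0.6, -0.8]
grip_width: 0.0388
finger_force: 51.0
```

Run:
```python
from h import *
print(to(554.9,300.5,71,3.7))
```

```text
(array([-0.005, -0.025,  0.347]), array([0.001, 0.001, 0.   ]))
```

apply_moves(linear=[[0,-0.01,0.1],[0,-0.01,0.2],[0,-0.01,0.28],[0,-0.01,0.33],[0,-0.01,0.345]], delta_rot=[[0,0,0],[0,0,0],[0,0,0],[0,0,0],[0,0,0]])

```text
clock: 37.17
position: [0.5558, 0.2992, 0.0713]
tool_rot: [3.141, 0.001, 0.065]
force: [0.1, 1.2, -0.6]
grip_width: 0.0387
finger_force: 51.0
```

apply_moves(linear=[[0,0,0.003],[0,0,0.005],[0,0,0.005],[0,0,0.005],[0,0,0.005]], delta_rot=[[0,0,0],[0,0,0],[0,0,0],[0,0,0],[0,0,0]])

```text
clock: 37.58
position: [0.5563, 0.2996, 0.0721]
tool_rot: [-3.141, -0.0, 0.065]
force: [0.5, -0.2, -1.6]
grip_width: 0.0389
finger_force: 51.0
```

apply_moves(linear=[[0,0,0],[0,0,0],[0,0,0],[0,0,0],[0,0,0]], delta_rot=[[0,0,0],[0,0,0],[0,0,0],[0,0,0],[0,0,0]], gripper=0.4)

```text
clock: 38.0
position: [0.5562, 0.2994, 0.0718]
tool_rot: [3.142, 0.0, 0.065]
force: [-1.0, -0.0, 0.1]
grip_width: 0.0598
finger_force: 0.0
```

apply_moves(linear=[[0,0,-0.2],[0,0,-0.4],[0,0,-0.6],[0,0,-0.8],[0,0,-0.9]], delta_rot=[[0,0,0],[0,0,0],[0,0,0],[0,0,0],[0,0,0]])

```text
clock: 38.42
position: [0.5569, 0.2996, 0.164]
tool_rot: [-3.141, -0.002, 0.065]
force: [0.1, 0.2, 0.0]
grip_width: 0.0596
finger_force: 0.0
```

apply_moves(linear=[[-0.03,0.2,0],[-0.06,0.4,0],[-0.1,0.6,0],[-0.15,0.8,0],[-0.2,1,0]], delta_rot=[[0,0,0],[0,0,0],[0,0,0],[0,0,0],[0,0,0]])

```text
clock: 38.83
position: [0.5423, 0.1974, 0.1614]
tool_rot: [3.141, 0.0, 0.065]
force: [-0.3, -0.9, -0.3]
grip_width: 0.06
finger_force: 0.0
```

apply_moves(linear=[[-0.05,0.2,0],[-0.1,0.4,0],[-0.15,0.6,0],[-0.2,0.8,0],[-0.2,1,0]], delta_rot=[[0,0,0],[0,0,0],[0,0,0],[0,0,0],[0,0,0]])

```text
clock: 39.25
position: [0.5283, 0.0964, 0.1615]
tool_rot: [-3.141, 0.001, 0.065]
force: [0.7, -0.6, 0.1]
grip_width: 0.0597
finger_force: 0.0
```

apply_moves(linear=[[-0.05,0.2,0],[-0.1,0.4,0],[-0.15,0.6,0],[-0.2,0.8,0],[-0.2,1,0]], delta_rot=[[0,0,0],[0,0,0],[0,0,0],[0,0,0],[0,0,0]])

```text
clock: 39.67
position: [0.5149, -0.0048, 0.1615]
tool_rot: [-3.141, 0.001, 0.065]
force: [-0.6, -0.2, -0.4]
grip_width: 0.0599
finger_force: 0.0
```

```bash
cat >> h.py <<'E'
def placed(hsv,W):
    z=W[...,2]*1000
    m=box((z>80)&(z<95)&(hsv[...,1]<50)&(hsv[...,2]>110),110,205,160,260).astype(np.uint8)
    n,l,st,c=cv2.connectedComponentsWithStats(m)
    for i in range(1,n):
        if st[i,4]>40: print('placed',rect(W,l==i))
E
python3 - <<'E'
from h import *
p,hsv,d,W=grab('top')
print(tray(hsv,W));[print(b) for b in blocks(hsv,W)];placed(hsv,W)
print(to(495.2,-146.4,100,-15))
E
```

```text
(array([511.9, 335.7]), 170.3, 152.6, 3.7)
(array([321., 211.]), (array([ 494.9, -146.5]), 68.2, 39.6, -15.8))
placed (array([556.4, 298.3]), 68.8, 38.4, 4.0)
placed (array([550.9, 377.2]), 67.8, 37.9, 2.7)
placed (array([470.5, 372.5]), 68.0, 38.6, 3.6)
(array([-0.286,  1.361,  0.622]), array([ 0.001, -0.   ,  0.154]))
```

apply_moves(linear=[[-0.03,0.13,0],[-0.06,0.27,0],[-0.09,0.41,0],[-0.12,0.54,0],[-0.14,0.68,0]], delta_rot=[[0,0,0],[0,0,0],[0,0,0],[0,0,0],[0,0,0]])

```text
clock: 40.13
position: [0.5058, -0.073, 0.1616]
tool_rot: [-3.141, 0.0, 0.066]
force: [0.7, 0.1, -0.9]
grip_width: 0.0595
finger_force: 0.0
```

apply_moves(linear=[[-0.03,0.13,0.1],[-0.06,0.27,0.2],[-0.09,0.41,0.3],[-0.12,0.54,0.4],[-0.14,0.68,0.5]], delta_rot=[[0,0,0.03],[0,0,0.06],[0,0,0.09],[0,0,0.12],[0,0,0.154]])

```text
clock: 40.55
position: [0.4962, -0.1418, 0.1111]
tool_rot: [-3.142, 0.0, -0.26]
force: [0.2, -0.2, 0.2]
grip_width: 0.0599
finger_force: 0.0
```

apply_moves(linear=[[0,0,0.05],[0,0,0.1],[0,0,0.15],[0,0,0.2],[0,0,0.2]], delta_rot=[[0,0,0],[0,0,0],[0,0,0],[0,0,0],[0,0,0]])

```text
clock: 40.97
position: [0.4965, -0.1405, 0.0911]
tool_rot: [-3.141, 0.001, -0.256]
force: [0.1, 1.0, -0.3]
grip_width: 0.0598
finger_force: 0.0
```

Run:
```python
from h import *
print(to(495,-146.5,26,-15))
```

```text
(array([0.001, 0.062, 0.651]), array([-0.   ,  0.   ,  0.003]))
```

apply_moves(linear=[[0,0.06,0.12],[0,0.06,0.28],[0,0.06,0.44],[0,0.06,0.58],[0,0.06,0.65]], delta_rot=[[0,0,0],[0,0,0],[0,0,0],[0,0,0],[0,0,0]])

```text
clock: 41.38
position: [0.4949, -0.1466, 0.0257]
tool_rot: [-3.141, 0.001, -0.257]
force: [-0.3, -0.1, 0.1]
grip_width: 0.06
finger_force: 0.0
```

apply_moves(linear=[[0,0,0],[0,0,0],[0,0,0],[0,0,0],[0,0,0]], delta_rot=[[0,0,0],[0,0,0],[0,0,0],[0,0,0],[0,0,0]], gripper=-1)

```text
clock: 41.8
position: [0.4954, -0.1471, 0.0274]
tool_rot: [-3.141, -0.001, -0.257]
force: [-0.8, 0.4, -0.9]
grip_width: 0.0384
finger_force: 50.6
```

apply_moves(linear=[[0,0,0],[0,0,0],[0,0,0],[0,0,0],[0,0,0]], delta_rot=[[0,0,0],[0,0,0],[0,0,0],[0,0,0],[0,0,0]])

```text
clock: 42.22
position: [0.4954, -0.1471, 0.0272]
tool_rot: [-3.141, -0.001, -0.258]
force: [-1.1, 2.4, 6.8]
grip_width: 0.0387
finger_force: 51.6
```

apply_moves(linear=[[0,0,-0.2],[0,0,-0.4],[0,0,-0.6],[0,0,-0.8],[0,0,-1]], delta_rot=[[0,0,0],[0,0,0],[0,0,0],[0,0,0],[0,0,0]])

```text
clock: 42.63
position: [0.4948, -0.1471, 0.1278]
tool_rot: [3.141, 0.0, -0.258]
force: [-0.0, 0.5, -2.3]
grip_width: 0.0388
finger_force: 51.0
```

apply_moves(linear=[[0,0,-0.08],[0,0,-0.16],[0,0,-0.24],[0,0,-0.3],[0,0,-0.3]], delta_rot=[[0,0,-0.03],[0,0,-0.06],[0,0,-0.09],[0,0,-0.12],[0,0,-0.154]])

```text
clock: 43.05
position: [0.4955, -0.1473, 0.1579]
tool_rot: [3.141, -0.001, 0.068]
force: [-0.2, -0.1, -2.0]
grip_width: 0.0389
finger_force: 51.2
```

Run:
```python
from h import *
print(to(474.5,295.5,150,3.7))
```

```text
(array([ 0.091, -4.432,  0.077]), array([ 0.   , -0.001,  0.002]))
```

apply_moves(linear=[[0,-0.17,0],[0.01,-0.35,0],[0.01,-0.53,0],[0.02,-0.71,0],[0.02,-0.89,0]], delta_rot=[[0,0,0],[0,0,0],[0,0,0],[0,0,0],[0,0,0]])

```text
clock: 43.47
position: [0.4912, -0.0574, 0.1569]
tool_rot: [-3.142, -0.0, 0.065]
force: [0.1, -0.4, -2.4]
grip_width: 0.0387
finger_force: 51.1
```

apply_moves(linear=[[0,-0.17,0],[0.01,-0.35,0],[0.01,-0.53,0],[0.02,-0.71,0],[0.02,-0.89,0]], delta_rot=[[0,0,0],[0,0,0],[0,0,0],[0,0,0],[0,0,0]])

```text
clock: 43.88
position: [0.4875, 0.0316, 0.1569]
tool_rot: [-3.142, -0.0, 0.065]
force: [0.3, -0.3, -2.2]
grip_width: 0.0387
finger_force: 51.1
```

apply_moves(linear=[[0,-0.17,0],[0.01,-0.35,0],[0.01,-0.53,0],[0.02,-0.71,0],[0.02,-0.89,0]], delta_rot=[[0,0,0],[0,0,0],[0,0,0],[0,0,0],[0,0,0]])

```text
clock: 44.3
position: [0.4837, 0.1206, 0.1569]
tool_rot: [-3.142, -0.0, 0.065]
force: [1.2, -0.2, -2.0]
grip_width: 0.0387
finger_force: 51.1
```

apply_moves(linear=[[0,-0.17,0],[0.01,-0.35,0],[0.01,-0.53,0],[0.02,-0.71,0],[0.02,-0.89,0]], delta_rot=[[0,0,0],[0,0,0],[0,0,0],[0,0,0],[0,0,0]])

```text
clock: 44.72
position: [0.4799, 0.2095, 0.1569]
tool_rot: [3.142, 0.0, 0.065]
force: [0.2, 0.1, -1.6]
grip_width: 0.0388
finger_force: 51.1
```

apply_moves(linear=[[0,-0.17,0],[0.01,-0.35,0],[0.01,-0.53,0],[0.02,-0.71,0],[0.02,-0.87,0]], delta_rot=[[0,0,0],[0,0,0],[0,0,0],[0,0,0],[0,0,0]])

```text
clock: 45.13
position: [0.4762, 0.2967, 0.1568]
tool_rot: [-3.142, 0.0, 0.065]
force: [-0.2, -1.7, -2.9]
grip_width: 0.0388
finger_force: 51.1
```

apply_moves(linear=[[0,0,0.15],[0,0,0.3],[0,0,0.45],[0,0,0.5],[0,0,0.5]], delta_rot=[[0,0,0],[0,0,0],[0,0,0],[0,0,0],[0,0,0]])

```text
clock: 45.55
position: [0.4759, 0.2952, 0.1059]
tool_rot: [3.14, 0.001, 0.065]
force: [-0.4, -0.3, -1.8]
grip_width: 0.0382
finger_force: 51.1
```

Run:
```python
from h import *
print(to(474.5,295.5,71,3.7))
```

```text
(array([-0.013, -0.005,  0.35 ]), array([0.001, 0.001, 0.   ]))
```

apply_moves(linear=[[-0.01,0,0.1],[-0.01,0,0.2],[-0.01,0,0.28],[-0.01,0,0.33],[-0.01,0,0.35]], delta_rot=[[0,0,0],[0,0,0],[0,0,0],[0,0,0],[0,0,0]])

```text
clock: 45.97
position: [0.4751, 0.2953, 0.0709]
tool_rot: [3.141, 0.001, 0.065]
force: [0.0, 0.1, -1.3]
grip_width: 0.039
finger_force: 51.2
```

apply_moves(linear=[[0,0,0.003],[0,0,0.005],[0,0,0.005],[0,0,0.005],[0,0,0.005]], delta_rot=[[0,0,0],[0,0,0],[0,0,0],[0,0,0],[0,0,0]])

```text
clock: 46.38
position: [0.4755, 0.2956, 0.0716]
tool_rot: [-3.141, -0.0, 0.065]
force: [0.2, 0.6, -2.6]
grip_width: 0.0389
finger_force: 51.2
```

apply_moves(linear=[[0,0,0],[0,0,0],[0,0,0],[0,0,0],[0,0,0]], delta_rot=[[0,0,0],[0,0,0],[0,0,0],[0,0,0],[0,0,0]], gripper=0.4)

```text
clock: 46.8
position: [0.4754, 0.2955, 0.0713]
tool_rot: [-3.142, -0.0, 0.065]
force: [1.1, 0.0, 0.3]
grip_width: 0.0602
finger_force: 0.0
```

apply_moves(linear=[[0,0,-0.2],[0,0,-0.4],[0,0,-0.6],[0,0,-0.8],[0,0,-1]], delta_rot=[[0,0,0],[0,0,0],[0,0,0],[0,0,0],[0,0,0]])

```text
clock: 47.22
position: [0.4753, 0.2954, 0.1723]
tool_rot: [3.141, 0.0, 0.065]
force: [0.5, 0.5, -0.4]
grip_width: 0.06
finger_force: 0.0
```

apply_moves(linear=[[0,0.2,-0.1],[0,0.4,-0.2],[0,0.6,-0.3],[0,0.8,-0.4],[0,1,-0.5]], delta_rot=[[0,0,0],[0,0,0],[0,0,0],[0,0,0],[0,0,0]])

```text
clock: 47.63
position: [0.4818, 0.1944, 0.222]
tool_rot: [-3.142, 0.0, 0.065]
force: [-0.3, -0.4, 0.3]
grip_width: 0.0597
finger_force: 0.0
```

apply_moves(linear=[[0,0.2,0],[0,0.4,0],[0,0.6,0],[0,0.8,0],[0,1,0]], delta_rot=[[0,0,0],[0,0,0],[0,0,0],[0,0,0],[0,0,0]])

```text
clock: 48.05
position: [0.4883, 0.0943, 0.2217]
tool_rot: [-3.141, -0.0, 0.065]
force: [-0.3, 0.2, 0.7]
grip_width: 0.06
finger_force: 0.0
```

Run:
```python
from h import *
p,hsv,d,W=grab('top');z=W[...,2]*1000
print(tray(hsv,W));[print(b) for b in blocks(hsv,W)];placed(hsv,W)
print('fin',rect(W,box((z>122)&(z<140),240,292,122,180)))
yel=(hsv[...,0]>22)&(hsv[...,0]<35)&(hsv[...,1]>150)
print('roof',rect(W,box(yel&(z>100)&(z<112),240,292,122,180)))
a=cv2.resize(p[105:270,110:340],None,fx=3.4,fy=3.4,interpolation=cv2.INTER_CUBIC)
cv2.imwrite('pics/top6.png',a[...,::-1])
s,_,_,_=grab('scene')
b=cv2.resize(s[205:300,275:385],None,fx=6,fy=6,interpolation=cv2.INTER_CUBIC);cv2.imwrite('pics/s6.png',b[...,::-1])
```

```text
(array([511.8, 336.8]), 170.2, 152.7, 3.7)
placed (array([556.1, 298.9]), 68.3, 39.4, 4.8)
placed (array([550.8, 377.6]), 65.7, 39.7, 0.4)
placed (array([475.3, 295.5]), 67.8, 39.4, 1.5)
placed (array([470.3, 372.9]), 67.7, 38.8, 4.3)
fin (array([666.6,  10.4]), 60.5, 13.7, 9.6)
roof (array([666.7,  10.5]), 110.9, 89.7, 9.3)
```

View pics/top6.png

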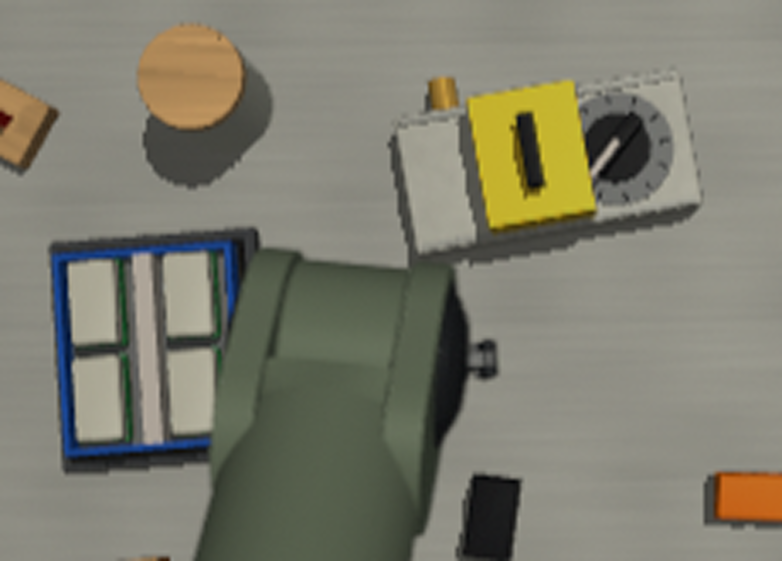

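All four blocks are in the tray, in two columns at crop (95,350) and (190,345), and the arm is clear of them. Next is the cover fin at (666.6,10.4) mm, yaw 9.5°.

Run:
```python
from h import *
print(to(666.6,10.4,160,9.5))
```

```text
(array([1.728, 0.925, 0.621]), array([ 0.  , -0.  , -0.05]))
```

apply_moves(linear=[[0.17,0.09,0],[0.34,0.18,0],[0.51,0.27,0],[0.69,0.36,0],[0.86,0.46,0]], delta_rot=[[0,0,0],[0,0,0],[0,0,0],[0,0,0],[0,0,0]])

```text
clock: 48.57
position: [0.578, 0.0555, 0.2214]
tool_rot: [-3.141, 0.0, 0.066]
force: [-0.4, 1.1, 0.7]
grip_width: 0.0601
finger_force: 0.0
```

apply_moves(linear=[[0.17,0.09,0.1],[0.34,0.18,0.2],[0.51,0.27,0.3],[0.69,0.36,0.4],[0.87,0.46,0.52]], delta_rot=[[0,0,-0.01],[0,0,-0.02],[0,0,-0.03],[0,0,-0.04],[0,0,-0.05]])

```text
clock: 48.98
position: [0.6679, 0.0152, 0.1691]
tool_rot: [-3.141, -0.0, 0.171]
force: [-0.6, 1.3, 0.8]
grip_width: 0.06
finger_force: 0.0
```

apply_moves(linear=[[0,0,0],[0,0,0],[0,0,0],[0,0,0],[0,0,0]], delta_rot=[[0,0,0],[0,0,0],[0,0,0],[0,0,0],[0,0,0]])

```text
clock: 49.4
position: [0.6668, 0.016, 0.17]
tool_rot: [-3.141, -0.001, 0.17]
force: [-0.7, -0.6, 0.6]
grip_width: 0.0597
finger_force: 0.0
```

Run:
```python
from h import *
print(to(666.6,10.4,114,9.5))
```

```text
(array([-0.011,  0.055,  0.56 ]), array([-0.   , -0.   ,  0.002]))
```

apply_moves(linear=[[0,0.055,0.12],[0,0.055,0.24],[0,0.055,0.36],[0,0.055,0.48],[0,0.055,0.56]], delta_rot=[[0,0,0],[0,0,0],[0,0,0],[0,0,0],[0,0,0]])

```text
clock: 49.82
position: [0.6672, 0.0101, 0.1111]
tool_rot: [-3.141, 0.002, 0.17]
force: [0.2, -0.6, -0.3]
grip_width: 0.0599
finger_force: 0.0
```

apply_moves(linear=[[0,0,0],[0,0,0],[0,0,0],[0,0,0],[0,0,0]], delta_rot=[[0,0,0],[0,0,0],[0,0,0],[0,0,0],[0,0,0]], gripper=-1, force=40)

```text
clock: 50.23
position: [0.6682, 0.0099, 0.114]
tool_rot: [3.142, -0.001, 0.169]
force: [-1.4, 0.8, 4.5]
grip_width: 0.0129
finger_force: 40.7
```

apply_moves(linear=[[0,0,0],[0,0,0],[0,0,0],[0,0,0],[0,0,0]], delta_rot=[[0,0,0],[0,0,0],[0,0,0],[0,0,0],[0,0,0]])

```text
clock: 50.65
position: [0.6682, 0.0099, 0.114]
tool_rot: [-3.142, -0.001, 0.169]
force: [-1.9, 0.8, 7.0]
grip_width: 0.0129
finger_force: 41.1
```

apply_moves(linear=[[0,-0.04,0],[0,-0.08,0],[0,-0.12,0],[0,-0.16,0],[0,-0.2,0]], delta_rot=[[0,0,0],[0,0,0],[0,0,0],[0,0,0],[0,0,0]])

```text
clock: 51.07
position: [0.6649, 0.0296, 0.114]
tool_rot: [3.141, -0.001, 0.169]
force: [0.1, -1.8, 6.5]
grip_width: 0.0131
finger_force: 41.2
```

apply_moves(linear=[[0,-0.03,0],[0,-0.06,0],[0,-0.09,0],[0,-0.12,0],[0,-0.14,0]], delta_rot=[[0,0,0],[0,0,0],[0,0,0],[0,0,0],[0,0,0]])

```text
clock: 51.48
position: [0.6626, 0.0436, 0.114]
tool_rot: [3.141, -0.001, 0.17]
force: [1.0, -2.0, 6.5]
grip_width: 0.0128
finger_force: 41.2
```

apply_moves(linear=[[0,-0.01,0],[0,-0.02,0],[0,-0.03,0],[0,-0.04,0],[0,-0.04,0]], delta_rot=[[0,0,0],[0,0,0],[0,0,0],[0,0,0],[0,0,0]])

```text
clock: 51.9
position: [0.662, 0.0476, 0.114]
tool_rot: [3.141, -0.001, 0.17]
force: [0.7, -0.2, 7.5]
grip_width: 0.0127
finger_force: 41.2
```

Run:
```python
from h import *
s=monitor.observe();print(s['position'],s['force'])
p,hsv,d,W=grab('scene')
b=cv2.resize(p[190:310,270:400],None,fx=5,fy=5,interpolation=cv2.INTER_CUBIC);cv2.imwrite('pics/s7.png',b[...,::-1])
```

```text
[0.66198926 0.04755354 0.11398869] [ 0.73742579 -0.15952465  7.47013701]
```

View pics/s7.png

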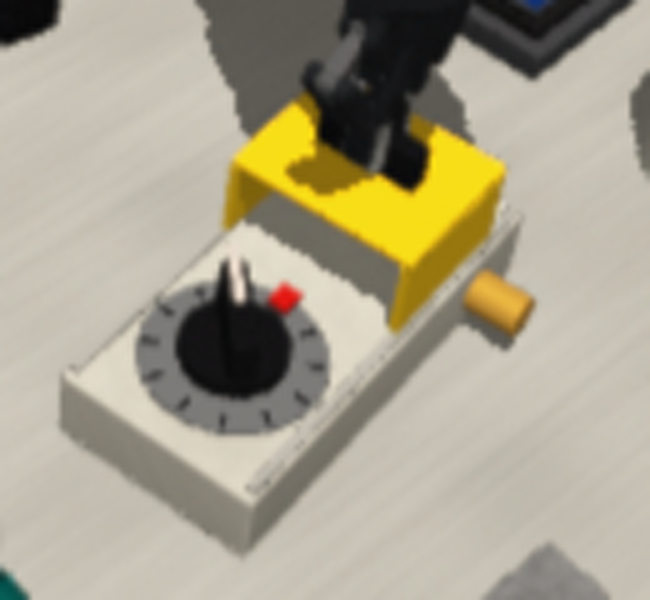

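The crop shows the cover almost back and the red mark at (285,298). The pointer is at about (235,275). I'll push on in small steps to the stop.

apply_moves(linear=[[0,-0.01,0],[0,-0.02,0],[0,-0.03,0],[0,-0.04,0],[0,-0.05,0]], delta_rot=[[0,0,0],[0,0,0],[0,0,0],[0,0,0],[0,0,0]])

```text
clock: 52.37
position: [0.6613, 0.0522, 0.114]
tool_rot: [3.141, -0.002, 0.169]
force: [1.1, -1.6, 6.2]
grip_width: 0.013
finger_force: 41.2
```

apply_moves(linear=[[0,-0.01,0],[0,-0.02,0],[0,-0.03,0],[0,-0.04,0],[0,-0.04,0]], delta_rot=[[0,0,0],[0,0,0],[0,0,0],[0,0,0],[0,0,0]])

```text
clock: 52.78
position: [0.6605, 0.0564, 0.114]
tool_rot: [3.141, -0.002, 0.17]
force: [0.7, -1.0, 6.1]
grip_width: 0.0131
finger_force: 41.2
```

apply_moves(linear=[[0,-0.01,0],[0,-0.02,0],[0,-0.03,0],[0,-0.04,0],[0,-0.04,0]], delta_rot=[[0,0,0],[0,0,0],[0,0,0],[0,0,0],[0,0,0]])

```text
clock: 53.2
position: [0.6602, 0.0584, 0.114]
tool_rot: [3.139, -0.002, 0.168]
force: [4.1, -10.1, 3.1]
grip_width: 0.0132
finger_force: 40.8
```

Run:
```python
from h import *
s=monitor.observe();print(s['position'],s['force'])
p,hsv,d,W=grab('top');z=W[...,2]*1000
# dial annulus: grey on housing top; knob disc black
yaw=np.radians(9.4);ex=np.array([np.cos(yaw),np.sin(yaw)]);ey=np.array([-ex[1],ex[0]])
fin0=np.array([666.6,10.4])
U=(W[...,:2]*1000-fin0)@np.stack([ex,ey],1)
k=box((z>42)&(z<58),210,330,115,190)
print('house u ext x',np.percentile(U[k][:,0],[1,99]),'y',np.percentile(U[k][:,1],[0.5,99.5]))
b=cv2.resize(p[115:185,265:330],None,fx=9,fy=9,interpolation=cv2.INTER_CUBIC);cv2.imwrite('pics/c8.png',b[:600,:,::-1])
```

```text
[0.66016856 0.05837557 0.11400805] [  4.13794757 -10.12455972   3.12888344]
house u ext x [-59.48256085  57.69148288] y [-136.85226608   52.72085465]
```

View pics/c8.png

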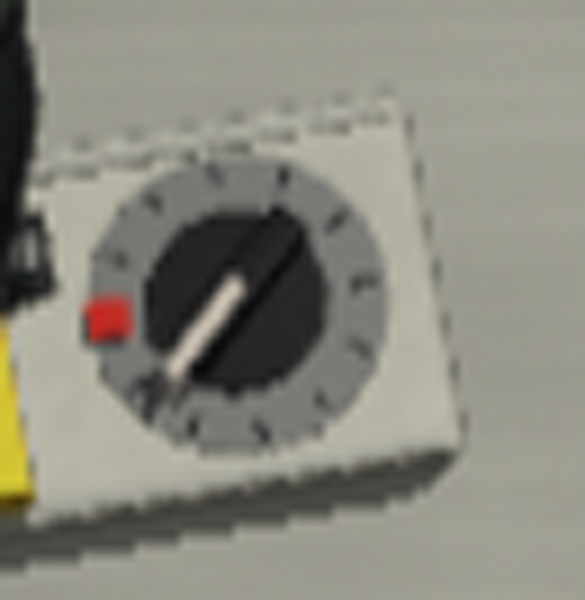

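The cover is at its back stop: 10 N of resistance, about 49 mm of travel. In the crop the dial centre is (238,303), the red mark (108,318) and the white pointer runs to (170,375). I'll release the fin and measure the angles.

apply_moves(linear=[[0,0.01,0],[0,0.01,0],[0,0.01,0],[0,0.01,0],[0,0.01,0]], delta_rot=[[0,0,0],[0,0,0],[0,0,0],[0,0,0],[0,0,0]], gripper=0.2)

```text
clock: 53.67
position: [0.6593, 0.0595, 0.1132]
tool_rot: [-3.141, 0.0, 0.17]
force: [-0.2, 0.1, 0.4]
grip_width: 0.0509
finger_force: 0.0
```

apply_moves(linear=[[0,0,-0.2],[0,0,-0.4],[0,0,-0.6],[0,0,-0.8],[0,0,-0.9]], delta_rot=[[0,0,0],[0,0,0],[0,0,0],[0,0,0],[0,0,0]])

```text
clock: 54.08
position: [0.6601, 0.0592, 0.2056]
tool_rot: [3.142, -0.002, 0.17]
force: [0.4, 0.5, 0.5]
grip_width: 0.0511
finger_force: 0.0
```

```bash
cat >> h.py <<'E'
def plane(n,uv,z):
    "pixels -> world mm on height z mm"
    K,D,Rm,t=cam(n); q=cv2.undistortPoints(np.float64(uv).reshape(-1,1,2),K,D)[:,0]
    r=np.c_[q,np.ones(len(q))]@Rm; c=-Rm.T@t
    return (c+r*((z/1000-c[2])/r[:,2])[:,None])*1000
def px(m,o=(0,0)):
    v,u=np.nonzero(m);return np.c_[u+o[0],v+o[1]].astype(float)
def dial(p,hsv,C=(678.1,-59.5)):
    C=np.array(C); vv,uu=np.mgrid[:420,:560]; P=plane('top',np.c_[uu.ravel(),vv.ravel()],57)[:,:2].reshape(420,560,2)
    r=np.linalg.norm(P-C,axis=-1)
    red=((hsv[...,0]<8)|(hsv[...,0]>172))&(hsv[...,1]>120)&(hsv[...,2]>80)&(r<60)
    a=plane('top',px(red),57)[:,:2].mean(0)-C
    wh=(hsv[...,1]<60)&(hsv[...,2]>150)&(r<34)
    n,l,st,cc=cv2.connectedComponentsWithStats(wh.astype(np.uint8)); i=1+np.argmax(st[1:,4])
    w=plane('top',px(l==i),90)[:,:2]; vx,vy,x0,y0=cv2.fitLine(w.astype(np.float32),cv2.DIST_L2,0,.01,.01).ravel()
    m=w.mean(0)-C
    if m@[vx,vy]<0: vx,vy=-vx,-vy
    return a,np.degrees(np.arctan2(a[1],a[0])),np.degrees(np.arctan2(vy,vx)),m,len(w),red.sum()
E
python3 - <<'E'
from h import *
p,hsv,d,W=grab('top');z=W[...,2]*1000
# dial centre: fit grey disc outline from grey mask (darker than housing)
s=np.zeros((420,560),np.uint8); v=hsv[...,2]
m=((v<140)).astype(np.uint8); k=np.zeros_like(m);k[122:176,268:316]=m[122:176,268:316]
uv=proj('top',[[.6781,-.0595,.053]])[0];print('pred px',uv)
P=plane('top',px(k),53)[:,:2]; r=np.linalg.norm(P-[678.1,-59.5],axis=1)
P=P[r<53];print('enclosing',cv2.minEnclosingCircle(P.astype(np.float32)),'mean',P.mean(0),len(P))
print(dial(p,hsv)); print('cover',rect(W,box((hsv[...,0]>22)&(hsv[...,0]<35)&(hsv[...,1]>150)&(z>98)&(z<114),215,292,115,190)))
print(to(678.1,-59.5,160,144))
E
```

```text
pred px [290.45292129 148.6721894 ]
enclosing ((679.6323852539062, -60.5880012512207), 50.944644927978516) mean [679.5453411  -61.51046687] 842
(array([-3.89589633, 39.96644248]), np.float64(95.56755582488667), np.float32(143.23328), array([-12.47605073,   9.87464391]), 22, np.int64(24))
cover (array([643.7,  37.2]), 74.8, 54.4, 9.2)
(array([-0.028,  1.2  ,  0.464]), array([ 2.000e-03, -1.000e-03, -1.119e+00]))
```

apply_moves(linear=[[0,0.12,0],[0,0.24,0],[0,0.36,0],[-0.01,0.48,0],[-0.01,0.6,0]], delta_rot=[[0,0,0],[0,0,0],[0,0,0],[0,0,0],[0,0,0]])

```text
clock: 54.55
position: [0.6683, -0.0022, 0.2026]
tool_rot: [3.141, 0.001, 0.168]
force: [0.0, 0.2, 0.8]
grip_width: 0.0517
finger_force: 0.0
```

apply_moves(linear=[[0,0.12,0],[0,0.24,0],[0,0.36,0],[-0.01,0.48,0],[-0.01,0.6,0]], delta_rot=[[0,0,0],[0,0,0],[0,0,0],[0,0,0],[0,0,0]])

```text
clock: 54.97
position: [0.6778, -0.0608, 0.2033]
tool_rot: [3.142, 0.0, 0.169]
force: [0.2, 0.0, 0.6]
grip_width: 0.0512
finger_force: 0.0
```

apply_moves(linear=[[0,0,0],[0,0,0],[0,0,0],[0,0,0],[0,0,0]], delta_rot=[[0,0,-0.05],[0,0,-0.1],[0,0,-0.16],[0,0,-0.22],[0,0,-0.28]])

```text
clock: 55.38
position: [0.6778, -0.0601, 0.2033]
tool_rot: [3.141, 0.0, 0.76]
force: [0.1, -0.5, 0.3]
grip_width: 0.0515
finger_force: 0.0
```

apply_moves(linear=[[0,0,0],[0,0,0],[0,0,0],[0,0,0],[0,0,0]], delta_rot=[[0,0,-0.05],[0,0,-0.1],[0,0,-0.16],[0,0,-0.22],[0,0,-0.28]])

```text
clock: 55.8
position: [0.6778, -0.0601, 0.2034]
tool_rot: [3.141, 0.0, 1.344]
force: [0.2, 0.2, 0.5]
grip_width: 0.051
finger_force: 0.0
```

apply_moves(linear=[[0,0,0],[0,0,0],[0,0,0],[0,0,0],[0,0,0]], delta_rot=[[0,0,-0.05],[0,0,-0.1],[0,0,-0.16],[0,0,-0.22],[0,0,-0.28]])

```text
clock: 56.22
position: [0.6778, -0.0601, 0.2033]
tool_rot: [3.142, 0.0, 1.929]
force: [-0.1, -0.1, -0.2]
grip_width: 0.0512
finger_force: 0.0
```

apply_moves(linear=[[0,0,0],[0,0,0],[0,0,0],[0,0,0],[0,0,0]], delta_rot=[[0,0,-0.05],[0,0,-0.1],[0,0,-0.16],[0,0,-0.22],[0,0,-0.28]])

```text
clock: 56.63
position: [0.6778, -0.0602, 0.2034]
tool_rot: [-3.142, 0.0, 2.513]
force: [0.5, -0.3, 0.2]
grip_width: 0.0512
finger_force: 0.0
```

Run:
```python
from h import *
print(to(679,-60.2,110,143.5)); print(monitor.observe()['qpos'])
```

```text
(array([-0.009,  0.007,  0.934]), array([-0.   ,  0.   ,  0.004]))
[-0.03934908  0.64041342  0.06627668  1.46918765 -0.04588621  1.03342215
  0.97968048]
```

apply_moves(linear=[[-0.01,0.01,0.2],[-0.01,0.01,0.4],[-0.01,0.01,0.6],[-0.01,0.01,0.8],[-0.01,0.01,0.93]], delta_rot=[[0,0,0],[0,0,0],[0,0,0],[0,0,0],[0,0,0]])

```text
clock: 57.05
position: [0.6785, -0.0599, 0.1083]
tool_rot: [-3.141, -0.001, 2.507]
force: [-0.7, -0.7, 0.2]
grip_width: 0.0511
finger_force: 0.0
```

apply_moves(linear=[[0,0,0.1],[0,0,0.2],[0,0,0.3],[0,0,0.37],[0,0,0.4]], delta_rot=[[0,0,0],[0,0,0],[0,0,0],[0,0,0],[0,0,0]])

```text
clock: 57.47
position: [0.6789, -0.0593, 0.0694]
tool_rot: [-3.141, -0.0, 2.507]
force: [-0.2, 0.3, -0.2]
grip_width: 0.0512
finger_force: 0.0
```

apply_moves(linear=[[0,0,0],[0,0,0],[0,0,0],[0,0,0],[0,0,0]], delta_rot=[[0,0,0],[0,0,0],[0,0,0],[0,0,0],[0,0,0]], gripper=-1, force=30)

```text
clock: 57.88
position: [0.679, -0.0602, 0.0711]
tool_rot: [-3.141, 0.001, 2.507]
force: [-4.6, -3.8, 4.2]
grip_width: 0.0133
finger_force: 31.5
```

apply_moves(linear=[[0,0,0],[0,0,0],[0,0,0],[0,0,0],[0,0,0]], delta_rot=[[0,0,0],[0,0,0],[0,0,0],[0,0,0],[0,0,0]])

```text
clock: 58.3
position: [0.679, -0.0602, 0.0711]
tool_rot: [-3.141, 0.001, 2.507]
force: [-4.6, -3.7, 4.4]
grip_width: 0.0132
finger_force: 31.5
```

apply_moves(linear=[[0,0,0],[0,0,0],[0,0,0],[0,0,0],[0,0,0]], delta_rot=[[0,0,0.04],[0,0,0.08],[0,0,0.12],[0,0,0.16],[0,0,0.19]])

```text
clock: 58.72
position: [0.679, -0.0603, 0.0711]
tool_rot: [-3.141, 0.001, 2.104]
force: [-4.0, -4.0, 4.1]
grip_width: 0.0131
finger_force: 31.4
```

apply_moves(linear=[[0,0,0],[0,0,0],[0,0,0],[0,0,0],[0,0,0]], delta_rot=[[0,0,0.04],[0,0,0.08],[0,0,0.12],[0,0,0.16],[0,0,0.195]])

```text
clock: 59.13
position: [0.679, -0.0604, 0.0712]
tool_rot: [3.141, 0.001, 1.696]
force: [-4.7, -4.9, 4.1]
grip_width: 0.0133
finger_force: 31.3
```

apply_moves(linear=[[0,0,0],[0,0,0],[0,0,0],[0,0,0],[0,0,0]], delta_rot=[[0,0,0],[0,0,0],[0,0,0],[0,0,0],[0,0,0]])

```text
clock: 59.55
position: [0.679, -0.0603, 0.0712]
tool_rot: [3.141, 0.001, 1.7]
force: [-4.6, -4.7, 3.8]
grip_width: 0.0133
finger_force: 31.5
```

apply_moves(linear=[[0,0,0],[0,0,0],[0,0,0],[0,0,0],[0,0,0]], delta_rot=[[0,0,0],[0,0,0],[0,0,0],[0,0,0],[0,0,0]], gripper=0.2)

```text
clock: 59.97
position: [0.6792, -0.059, 0.0704]
tool_rot: [3.141, -0.0, 1.701]
force: [-0.0, -0.8, 0.1]
grip_width: 0.0513
finger_force: 0.0
```

apply_moves(linear=[[0,0,-0.2],[0,0,-0.4],[0,0,-0.6],[0,0,-0.8],[0,0,-0.9]], delta_rot=[[0,0,0],[0,0,0],[0,0,0],[0,0,0],[0,0,0]])

```text
clock: 60.38
position: [0.6799, -0.0593, 0.1628]
tool_rot: [3.139, 0.0, 1.701]
force: [-0.1, 0.8, 0.8]
grip_width: 0.0513
finger_force: 0.0
```

apply_moves(linear=[[0.18,0,0],[0.36,0,0],[0.54,0,0],[0.72,0,0],[0.9,0,0]], delta_rot=[[0,0,0],[0,0,0],[0,0,0],[0,0,0],[0,0,0]])

```text
clock: 60.8
position: [0.6671, 0.0309, 0.1599]
tool_rot: [-3.141, -0.0, 1.701]
force: [0.8, -0.8, -0.4]
grip_width: 0.0515
finger_force: 0.0
```

Run:
```python
from h import *
s=monitor.observe();print(s['position'],s['tool_rot'])
p,hsv,d,W=grab('top')
try: print(dial(p,hsv,(679.2,-60.5)))
except Exception as e: print(e)
a=cv2.resize(p[120:180,255:325],None,fx=6,fy=6,interpolation=cv2.INTER_CUBIC)
s,_,_,_=grab('scene')
b=cv2.resize(s[230:290,285:345],None,fx=6,fy=6,interpolation=cv2.INTER_CUBIC)
cv2.imwrite('pics/c9.png',np.hstack([a,b])[...,::-1])
```

```text
[0.6670833  0.03094328 0.15986596] [-3.14112259e+00 -7.96520609e-05  1.70098570e+00]
(array([-4.03260143, 41.7883034 ]), np.float64(95.51201632930531), np.float32(96.85967), array([-1.45547922, 16.9038264 ]), 22, np.int64(19))
```

View pics/c9.png

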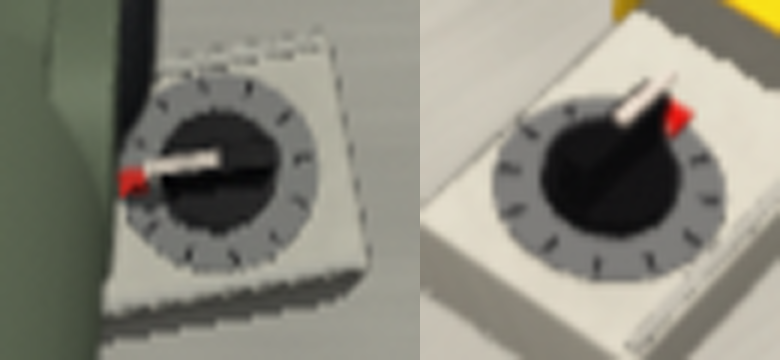

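Run:
```python
from h import *
p,hsv,d,W=grab('scene')
red=box(((hsv[...,0]<8)|(hsv[...,0]>172))&(hsv[...,1]>130)&(hsv[...,2]>120),300,345,235,270)
q=px(red);print(len(q),q.mean(0))
blk=None
for C in [(678.1,-59.5),(679.2,-60.5)]:
  for z in (54,57,59):
    a=plane('scene',[q.mean(0)],z)[0][:2]-C;print(C,z,a.round(1),np.degrees(np.arctan2(a[1],a[0])).round(1))
# dial centre seen by scene: grey/dark blob not housing
m=box(hsv[...,2]<150,296,332,240,285)|red
P=plane('scene',px(m),53)[:,:2];P=P[np.linalg.norm(P-[679,-60],axis=1)<53]
print('scene dial',cv2.minEnclosingCircle(P.astype(np.float32)),P.mean(0))
f=np.load('pics/top0.npz')
```

```text
17 [327.35294118 249.41176471]
(678.1, -59.5) 54 [-6.2 44.9] 97.9
(678.1, -59.5) 57 [-4.7 42.8] 96.2
(678.1, -59.5) 59 [-3.6 41.5] 95.0
(679.2, -60.5) 54 [-7.3 45.9] 99.1
(679.2, -60.5) 57 [-5.8 43.8] 97.5
(679.2, -60.5) 59 [-4.7 42.5] 96.3
scene dial ((677.129150390625, -59.2373161315918), 51.764102935791016) [678.58159254 -64.31071032]
```

The pointer stripe and the red mark line up in both views: mark at 96-98°, bar at 97.4°. Next I turn the gripper back and re-grip the fin.

apply_moves(linear=[[0,0,-0.05],[0,0,-0.1],[0,0,-0.15],[0,0,-0.2],[0,0,-0.2]], delta_rot=[[0,0,0.05],[0,0,0.1],[0,0,0.15],[0,0,0.2],[0,0,0.244]])

```text
clock: 61.37
position: [0.6679, 0.0288, 0.181]
tool_rot: [3.14, -0.0, 1.183]
force: [0.2, -0.6, -0.3]
grip_width: 0.0513
finger_force: 0.0
```

apply_moves(linear=[[0,0,0],[0,0,0],[0,0,0],[0,0,0],[0,0,0]], delta_rot=[[0,0,0.05],[0,0,0.1],[0,0,0.15],[0,0,0.2],[0,0,0.244]])

```text
clock: 61.78
position: [0.6675, 0.0289, 0.1801]
tool_rot: [3.141, 0.0, 0.672]
force: [0.5, 0.0, 0.9]
grip_width: 0.0515
finger_force: 0.0
```

apply_moves(linear=[[0,0,0],[0,0,0],[0,0,0],[0,0,0],[0,0,0]], delta_rot=[[0,0,0.05],[0,0,0.1],[0,0,0.15],[0,0,0.2],[0,0,0.244]])

```text
clock: 62.2
position: [0.6675, 0.0289, 0.1802]
tool_rot: [3.141, 0.0, 0.161]
force: [0.1, 0.1, 0.4]
grip_width: 0.0511
finger_force: 0.0
```

Run:
```python
from h import *
print(to(660.2,58.4,150,9.7))
```

```text
(array([-0.024, -0.303,  0.301]), array([ 0.   ,  0.   , -0.004]))
```

apply_moves(linear=[[-0.02,-0.08,0],[-0.02,-0.16,0],[-0.02,-0.24,0],[-0.02,-0.3,0],[-0.02,-0.3,0]], delta_rot=[[0,0,0],[0,0,-0.004],[0,0,-0.004],[0,0,-0.004],[0,0,-0.004]])

```text
clock: 62.62
position: [0.6603, 0.0614, 0.1802]
tool_rot: [-3.141, 0.0, 0.18]
force: [-0.4, -0.3, -0.9]
grip_width: 0.0509
finger_force: 0.0
```

apply_moves(linear=[[0,0,0.15],[0,0,0.3],[0,0,0.45],[0,0,0.6],[0,0,0.66]], delta_rot=[[0,0,0],[0,0,0],[0,0,0],[0,0,0],[0,0,0]])

```text
clock: 63.03
position: [0.6597, 0.0592, 0.1125]
tool_rot: [-3.142, 0.002, 0.177]
force: [-0.4, 0.6, -0.4]
grip_width: 0.0513
finger_force: 0.0
```

apply_moves(linear=[[0,0,0],[0,0,0],[0,0,0],[0,0,0],[0,0,0]], delta_rot=[[0,0,0],[0,0,0],[0,0,0],[0,0,0],[0,0,0]], gripper=-1, force=40)

```text
clock: 63.45
position: [0.6611, 0.0585, 0.1154]
tool_rot: [3.141, -0.002, 0.175]
force: [0.2, -5.4, 6.3]
grip_width: 0.0129
finger_force: 41.2
```

apply_moves(linear=[[0,0,0],[0,0,0],[0,0,0],[0,0,0],[0,0,0]], delta_rot=[[0,0,0],[0,0,0],[0,0,0],[0,0,0],[0,0,0]])

```text
clock: 63.87
position: [0.6611, 0.0585, 0.1154]
tool_rot: [3.141, -0.002, 0.176]
force: [-1.0, -4.8, 6.7]
grip_width: 0.0133
finger_force: 41.4
```

apply_moves(linear=[[0,0.12,0],[0,0.25,0],[0,0.38,0],[0,0.5,0],[0,0.6,0]], delta_rot=[[0,0,0],[0,0,0],[0,0,0],[0,0,0],[0,0,0]])

```text
clock: 64.28
position: [0.6709, -0.0004, 0.1154]
tool_rot: [-3.141, -0.0, 0.176]
force: [-7.4, 0.7, 13.5]
grip_width: 0.0132
finger_force: 42.2
```

apply_moves(linear=[[0,0.12,0],[0,0.25,0],[-0.01,0.38,0],[-0.01,0.48,0],[-0.01,0.54,0]], delta_rot=[[0,0,0],[0,0,0],[0,0,0],[0,0,0],[0,0,0]])

```text
clock: 64.7
position: [0.6797, -0.0542, 0.1154]
tool_rot: [-3.141, -0.001, 0.175]
force: [-5.1, 1.2, 12.1]
grip_width: 0.0131
finger_force: 42.0
```

apply_moves(linear=[[0,0.01,0],[0,0.02,0],[0,0.03,0],[0,0.04,0],[0,0.05,0]], delta_rot=[[0,0,0],[0,0,0],[0,0,0],[0,0,0],[0,0,0]])

```text
clock: 65.12
position: [0.6803, -0.0579, 0.1154]
tool_rot: [-3.141, -0.0, 0.176]
force: [-5.9, 1.0, 12.3]
grip_width: 0.013
finger_force: 42.1
```

apply_moves(linear=[[0,0.01,0],[0,0.02,0],[0,0.03,0],[0,0.03,0],[0,0.03,0]], delta_rot=[[0,0,0],[0,0,0],[0,0,0],[0,0,0],[0,0,0]])

```text
clock: 65.53
position: [0.6807, -0.0601, 0.1154]
tool_rot: [-3.14, -0.0, 0.177]
force: [-7.8, 5.0, 13.9]
grip_width: 0.0133
finger_force: 42.3
```

The force is rising at about 120 mm of travel, so the cover is home. Releasing, lifting away and checking.

apply_moves(linear=[[0,0,0],[0,0,0],[0,0,0],[0,0,0],[0,0,0]], delta_rot=[[0,0,0],[0,0,0],[0,0,0],[0,0,0],[0,0,0]], gripper=0.2)

```text
clock: 65.95
position: [0.6809, -0.061, 0.1143]
tool_rot: [3.142, -0.0, 0.176]
force: [-0.4, -0.1, 0.2]
grip_width: 0.0512
finger_force: 0.0
```

apply_moves(linear=[[0,0,-0.2],[0,0,-0.4],[0,0,-0.6],[0,0,-0.8],[0,0,-1]], delta_rot=[[0,0,0],[0,0,0],[0,0,0],[0,0,0],[0,0,0]])

```text
clock: 66.37
position: [0.6808, -0.0611, 0.2152]
tool_rot: [3.141, 0.0, 0.176]
force: [-0.6, 0.4, -1.0]
grip_width: 0.0512
finger_force: 0.0
```

apply_moves(linear=[[-0.2,0,0],[-0.4,0,0],[-0.6,0,0],[-0.8,0,0],[-1,0,0]], delta_rot=[[0,0,0],[0,0,0],[0,0,0],[0,0,0],[0,0,0]])

```text
clock: 66.78
position: [0.5814, -0.0787, 0.2143]
tool_rot: [-3.142, 0.0, 0.176]
force: [0.7, 0.2, -0.7]
grip_width: 0.0512
finger_force: 0.0
```

apply_moves(linear=[[-0.2,0,0],[-0.4,0,0],[-0.6,0,0],[-0.8,0,0],[-0.9,0,0]], delta_rot=[[0,0,0],[0,0,0],[0,0,0],[0,0,0],[0,0,0]])

```text
clock: 67.2
position: [0.4919, -0.0948, 0.2144]
tool_rot: [-3.141, 0.0, 0.175]
force: [0.4, 0.3, 0.8]
grip_width: 0.0513
finger_force: 0.0
```

Run:
```python
from h import *
s=monitor.observe();print(s['position'],s['force'])
p,hsv,d,W=grab('top');z=W[...,2]*1000
print(tray(hsv,W));placed(hsv,W)
print('fin',rect(W,box((z>122)&(z<140),240,320,110,180)))
yel=(hsv[...,0]>22)&(hsv[...,0]<35)&(hsv[...,1]>150)
print('roof',rect(W,box(yel&(z>100)&(z<112),230,330,110,190)))
cv2.imwrite('pics/top10.png',p[...,::-1])
s,_,_,_=grab('scene')
b=cv2.resize(s[190:300,270:400],None,fx=5,fy=5,interpolation=cv2.INTER_CUBIC);cv2.imwrite('pics/s10.png',b[...,::-1])
```

```text
[ 0.49187575 -0.09479833  0.2143915 ] [0.42633072 0.28051891 0.80975494]
(array([511.8, 336.5]), 170.3, 153.6, 3.6)
placed (array([556. , 298.1]), 68.3, 39.2, 5.0)
placed (array([550.8, 376.3]), 67.8, 38.3, 3.4)
placed (array([475.6, 293.9]), 67.9, 38.8, 2.5)
placed (array([470.6, 372.5]), 68.2, 39.7, 4.5)
fin (array([678.3, -61.1]), 59.4, 13.8, 9.6)
roof (array([678.6, -60.7]), 110.9, 89.0, 9.2)
```

View pics/top10.png

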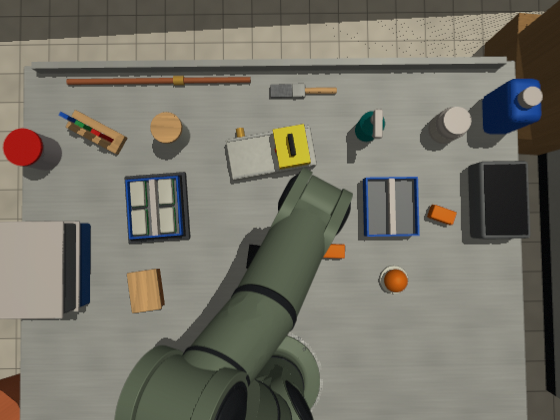

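View pics/s10.png

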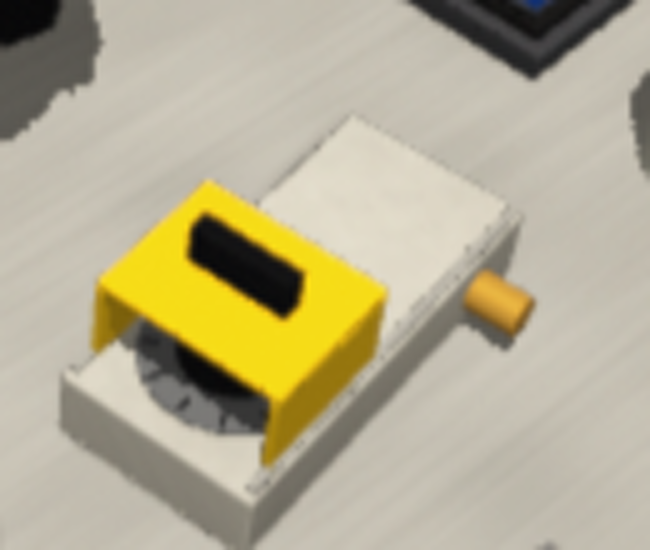

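The cover is home over the knob (fin at (297,147) in the top view), the four blocks stand in the tray at (157,207), and nothing else has moved. Handing in.

```bash
python3 -c "
from workcell import workorder;print(workorder.job_done())"
```

```text
the job is handed in; nothing more can be done
None
```

I handed in the job with every step done as far as my camera checks show: the tray is centred on the stand, all four blocks are upright in it, the pointer is within about 2° of the red mark, and the cover is at its home stop; the hand-in returned no verdict.

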